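# Put the calibration weights and their fork away

### The job

The balance check is finished: put the three steel calibration weights away, each standing upright in the well of the round black case that fits it - largest weight in largest case, smallest in smallest - and lay the weight-lifting fork flat in its long black cradle. One weight is still on the balance pan. Set each thing down rather than dropping or ramming it, do not press hard on the balance, and leave the tip box where it is; the clear lids in the tray are not needed.

Things in the scene. Friction and masses are not known exactly. Their poses are not given: they have to be found in the camera images.
- w500: 500 g calibration weight, polished steel, the largest, on the bench: upright cylinder 38 mm across and 50 mm high, on it a narrow neck (17.0 mm across) and a knob (24.0 mm across, from 55.5 mm up to the top at 67 mm). Loose, starts upright. Origin: centre of its flat underside; z up through the knob.
- w200: 200 g calibration weight, polished steel, the middle one, standing on the balance pan at the start: upright cylinder 28 mm across and 37 mm high, on it a narrow neck (13.0 mm across) and a knob (18.5 mm across, from 41.2 mm up to the top at 50 mm). Loose, starts upright. Origin: centre of its flat underside; z up through the knob.
- w50: 50 g calibration weight, polished steel, the smallest, on the bench: upright cylinder 18 mm across and 23.5 mm high, on it a narrow neck (8.8 mm across) and a knob (12.0 mm across, from 26.5 mm up to the top at 33 mm). Loose, starts upright. Origin: centre of its flat underside; z up through the knob.
- fork: Weight-lifting fork, loose, lying flat: grey handle with flat sides, 100 mm long, 14 mm wide, 16 mm high, then a thin steel stem and a flat steel fork with two prongs, 29 mm wide; 145 mm long in all, 70 g. Origin: on the underside at the middle of its whole length (the handle runs from x = -72 to +28 mm, the prong tips lie at x = +72 mm); x along its length towards the prongs, z up.
- cradle: The fork's cradle: loose long black plastic tray, 175 x 52 mm outside, 169 x 46 mm inside, 12 mm high at the ends; the sides are open over the middle 85 mm for fingers. Flat floor 3 mm above the origin. Origin: centre of its underside on the bench; x along its length, z up. The fork may lie in it either way round.
- case500: Open base of the 500 g weight's case: loose round black plastic cup, 60 mm outer diameter, 26 mm high. Its conical well narrows from 54 mm at the mouth to 42.0 mm at the flat felt-grey floor, which lies 4 mm above the origin. Origin: centre of its underside on the bench; z up.
- case200: Open base of the 200 g weight's case: loose round black plastic cup, 49 mm outer diameter, 21 mm high. Its conical well narrows from 43 mm at the mouth to 31.5 mm at the flat felt-grey floor, which lies 4 mm above the origin. Origin: centre of its underside on the bench; z up.
- case50: Open base of the 50 g weight's case: loose round black plastic cup, 37 mm outer diameter, 14 mm high. Its conical well narrows from 32 mm at the mouth to 21.5 mm at the flat felt-grey floor, which lies 4 mm above the origin. Origin: centre of its underside on the bench; z up.
- balance: Precision balance, fixed: white housing 240 mm (x) by 175 mm (y), 48 mm high in front and 54 mm behind, display towards the robot (-x). Round steel pan 115 mm across, its flat top 66 mm above the bench, its centre 40 mm from the origin along the balance's own +x. Origin: centre of the underside.
- tip_box: Bystander: loose box of pipette tips, blue with a clear closed lid, 122 x 84 x 70 mm high, 220 g. Origin: centre of its underside; x along its length.
Not all that is in view belongs to the job. Leave any purple or red look-alike of the w500 alone.

How it is judged (in metres and radians):
At the end, for the whole second after the job is handed in: Each weight upright (0.15 rad) in its matching case, within 8 mm of its axis, underside 1 to 8 mm above the case's; fork flat in the cradle (20 mm, 0.22 rad, underside 1 to 7 mm up); cases and cradle flat on the bench; all at rest and released (horizontal distance between w500 and case500 below 0.008 m and z of w500 in the frame of case500 between 0.001 and 0.008 m and angle between each of w500, w200, w50's own z axis and vertical below 0.15 rad and angle between each of case500, case200, case50, fork, cradle's own z axis and vertical below 0.1 rad and height (world z) of each of case500, case200, case50, cradle below 0.01 m and linear speed of each of w500, case500, w200, case200, w50, case50, fork, cradle below 0.02 m/s and horizontal distance between w200 and case200 below 0.008 m and z of w200 in the frame of case200 between 0.001 and 0.008 m and horizontal distance between w50 and case50 below 0.008 m and z of w50 in the frame of case50 between 0.001 and 0.008 m and horizontal distance between fork and cradle below 0.02 m and angle between the x axis of fork and the x axis of cradle, either way round below 0.22 rad and z of fork in the frame of cradle between 0.001 and 0.007 m); the robot touches nothing.
It fails at once if a weight or the fork dropped (moving faster than 0.5 m/s clear of the fingers) ((linear speed of w500 above 0.5 m/s and contact force between the fingers and w500 below 0.05 N) or (linear speed of w200 above 0.5 m/s and contact force between the fingers and w200 below 0.05 N) or (linear speed of w50 above 0.5 m/s and contact force between the fingers and w50 below 0.05 N) or (linear speed of fork above 0.5 m/s and contact force between the fingers and fork below 0.05 N)).
It fails at once if a weight or the fork rammed into its holder (contact force over 80 N) (contact force between any of w500, w200, w50 and case500 above 80 N or contact force between any of w500, w200, w50 and case200 above 80 N or contact force between any of w500, w200, w50 and case50 above 80 N or contact force between fork and cradle above 80 N).
It fails at once if the robot pressed on the balance with more than 30 N (contact force between any of the fingers, the arm and balance above 30 N).
It fails at once if the tip box shifted by more than 20 mm (distance of tip_box from where it was at the start of the episode above 0.02 m).
It also fails if it takes over 104 s, if anything falls off the work surface, if the arm or the gripper's body presses on something with over 40 N, if the wrist force passes 120 N, or if a joint passes its speed limit or range.

### The arm

A 6-joint arm with a two-finger parallel gripper is mounted at the origin on the work surface. World frame = base frame: x ahead of the robot, y to its left, z up, the work surface at z = 0. Lengths are in mm, angles in rad, forces in N, time in s.
With the tool pointing down it reaches from about 275 to 1000 mm from the base axis. Payload 8.4 kg.
Tool frame: the origin (TCP) lies on the mounting face of the last link; the fingertips stand 173 mm ahead of it and the grasp point (between the pads) lies 155 mm ahead of it; z points along the fingers, y is the direction in which the jaws open and shut (so a half turn about z gives the same grasp; the last joint's range is limited). The gripper opens to 85 mm and grips with 20 to 120 N. Pads are 22 mm wide; open, the fingers measure 114 mm over their backs; the gripper's body (76 mm by 85 mm) begins 54 mm behind the grasp point. The pads swing forward as they close: fully open they stand 13 mm farther back than shut.
Start: joints at [-1.138, 0.353, 1.633, -0, 1.155, -0.002], TCP at [263.268, -566.851, 404.681] pointing down, gripper open.
Joint ranges: [-2.63, 2.63], [-0.92, 2.1], [0.06, 2.66], [-1.3, 4.44], [0, 2.69], [-3.02, 3.02]. Speed limits (rad/s): [2.22, 2.22, 2.79, 3.14, 3.14, 3.14].

### API

Orientations are given as [roll, pitch, yaw] about the fixed x, y, z axes, in that order (R = Rz(yaw) Ry(pitch) Rx(roll)).
In Python, from rig import readout, imaging, ticket gives the robot as it stands.
- The arm moves only by the tool step_arm, never from a script. Its argument "deltas" is a list of rows, each an object with "translation": the shift along the tool's x, y, z in cm, a list of three; "rot": the turn, a rotation vector about the tool's x, y, z in rad, a list of three. In form: [{"translation": [x, y, z], "rot": [rx, ry, rz]}, ...]. A call has 1 to 8 rows; each row is the pose to reach, as a shift and turn from the pose commanded when the call began, along the tool's axes at that moment; what a row does not reach only later rows make up. A row lasts 1/8 s, in which the tool goes at most 62.5 mm and 10.7 degrees, less where a joint would pass 70% of its speed; a pose out of reach is approached as far as the arm can. A call with a gripper value outside its range is refused whole. "grip" is the closure in counts, from 0 (fully open) to 255 (shut), set as the call begins (left out, the last holds). The fingers move at their own pace and stop on an object; "squeeze" is the grip in N (left out, the last holds). Time passes only in rows, so rows that repeat a pose let the fingers close. It gives the time, the measured TCP pose, the force and the opening at its end, in the units of the state.
- readout.sense(): the state, without advancing time (a new reading comes with each control period).
- imaging.grab_frame(name): name is "scene" or "top" or "wrist"; returns a dict with "image" (480x640x3 uint8, red, green, blue), "camera_matrix" (3x3 intrinsics, pixels), "world_to_cam" (4x4, takes a point from world to camera coordinates). Camera axes: x right, y up, looking along -z (the intrinsics and any distortion apply to the point x, -y, -z); pixel columns grow to the right and rows downward; lengths in mm; the calibration is good to about 2 mm. A picture is of the moment at which its call begins. There is no depth.
- ticket.sign_off(): hands the job in, once; it reports no verdict.
The state is a dict: "clock": time; "qpos": joint angles; "qvel": joint speeds; "joint_efforts": joint torques, N m; "eef_pos": TCP position; "tcp_rot": TCP orientation; "contact_force": force on the tool from outside, world axes, zero at the start; "wrist_torque": the same for the moment, N m; "opening": opening from 0.0 (shut) to 1.0 (fully open).
Only numpy, scipy, OpenCV 4.12 (cv2) and the standard library are available. Lean on these libraries where they do the work, as an engineer would, in place of code of your own. Each camera call takes 0.05 s, during which the arm holds its last target.

## Working session

There is one attempt and no reset: what is moved stays moved. The work goes in short steps, Python scripts to look and compute and a tool call to move; the robot and the scene stay as the last step left them, time stands still between calls to the robot, and variables do not carry over. Pictures are saved under pics/ and viewed, and the job is handed in when it is done.

Besides the shell and the picture viewer there is one more tool, called as name(argument=value, ...), one argument or row to a line, values as JSON. step_arm: Moves the arm, as the interface text tells. Its arguments: {"type":"object","properties":{"deltas":{"type":"array","items":{"type":"object","properties":{"translation":{"type":"array","items":{"type":"number"}},"rot":{"type":"array","items":{"type":"number"}}}}},"grip":{"type":"number"},"squeeze":{"type":"number"}},"required":["deltas"]}

```bash
mkdir -p pics; ls
python3 - <<'E'
from rig import readout, imaging
import cv2,pickle
s=readout.sense();print(s)
for n in ("scene","top","wrist"):
    f=imaging.grab_frame(n); cv2.imwrite(f"pics/{n}0.png",f["image"][:,:,::-1]); pickle.dump(f,open(f"{n}0.pkl","wb"))
    print(n,f["camera_matrix"].round(1).tolist(),f["world_to_cam"].round(3).tolist(),[k for k in f])
E
```

```text
pics
{'clock': 0.0, 'qpos': array([-1.13839296e+00,  3.53678588e-01,  1.63410678e+00, -1.78209562e-05,
        1.15519272e+00, -2.38107111e-03]), 'qvel': array([ 0.00103893, -0.00087965, -0.00042697, -0.00102749,  0.00019157,
        0.0014087 ]), 'joint_efforts': array([-3.15500140e-03, -6.05263853e+01, -3.42068660e+01, -4.42666478e-04,
        9.35332733e-03, -8.32674004e-06]), 'eef_pos': array([ 263.17573154, -566.64779649,  403.95420152]), 'tcp_rot': array([-3.14020718e+00,  1.29950567e-05,  4.34791649e-01]), 'contact_force': array([-0.44995989,  0.83851495,  0.06958186]), 'wrist_torque': array([-0.00388283,  0.02099224, -0.00557741]), 'opening': 1.00101629938069}
scene [[533.9, 0.0, 319.5], [0.0, 533.9, 239.8], [0.0, 0.0, 1.0]] [[0.534, 0.845, -0.007, -204.159], [-0.622, 0.398, 0.675, 297.682], [0.573, -0.356, 0.738, -1369.323], [0.0, 0.0, 0.0, 1.0]] ['image', 'camera_matrix', 'world_to_cam']
top [[459.6, 0.0, 320.3], [0.0, 459.6, 243.1], [0.0, 0.0, 1.0]] [[-0.025, -1.0, -0.019, -68.674], [0.999, -0.026, 0.046, -475.176], [-0.046, -0.017, 0.999, -1127.823], [0.0, 0.0, 0.0, 1.0]] ['image', 'camera_matrix', 'world_to_cam']
wrist [[420.4, 0.0, 316.8], [0.0, 420.4, 237.2], [0.0, 0.0, 1.0]] [[0.421, -0.907, -0.003, -623.49], [0.874, 0.407, -0.264, 34.414], [0.241, 0.109, 0.964, -379.692], [0.0, 0.0, 0.0, 1.0]] ['image', 'camera_matrix', 'world_to_cam']
```

View pics/scene0.png

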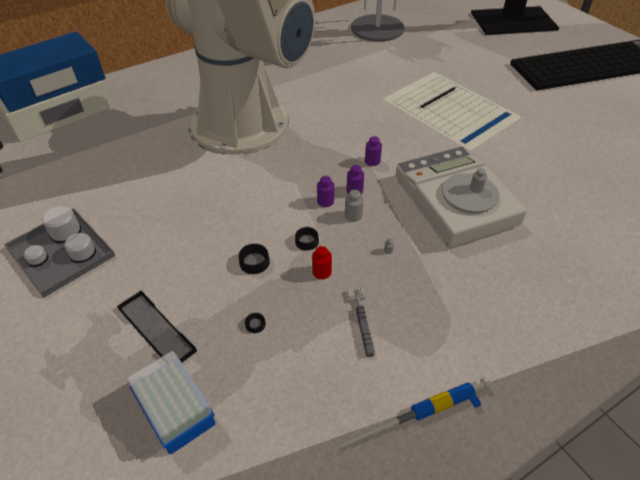

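View pics/top0.png

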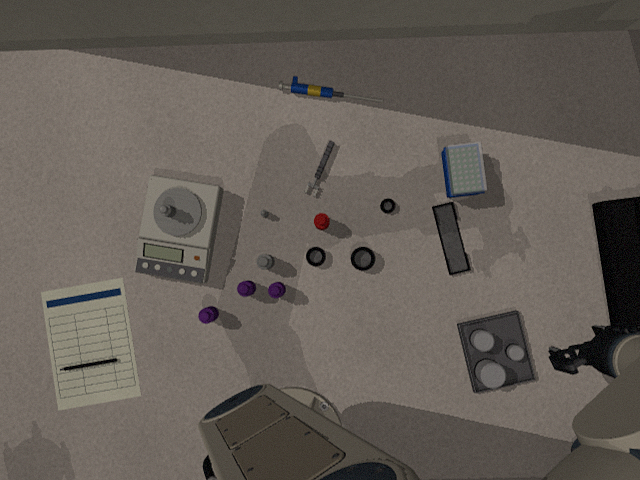

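View pics/wrist0.png

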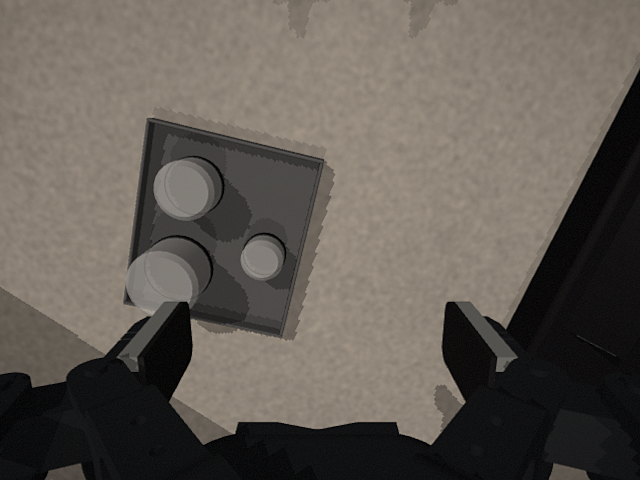

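Run:
```python
import cv2,numpy as np
s=cv2.imread("pics/scene0.png");t=cv2.imread("pics/top0.png")
a=cv2.resize(s[150:370,230:410],None,fx=2.2,fy=2.2,interpolation=cv2.INTER_CUBIC)
b=cv2.resize(t[130:320,140:360],None,fx=1.9,fy=1.9,interpolation=cv2.INTER_CUBIC)
h=max(a.shape[0],b.shape[0]);
o=np.zeros((h,a.shape[1]+b.shape[1],3),np.uint8);o[:a.shape[0],:a.shape[1]]=a;o[:b.shape[0],a.shape[1]:]=b
cv2.imwrite("pics/crop0.png",o);print(o.shape)
cv2.imwrite("pics/crop1.png",np.hstack([cv2.resize(t[130:290,370:500],None,fx=3,fy=3,interpolation=cv2.INTER_CUBIC),cv2.resize(t[130:290,240:370],None,fx=3,fy=3,interpolation=cv2.INTER_CUBIC)]))
```

```text
(484, 814, 3)
```

View pics/crop0.png

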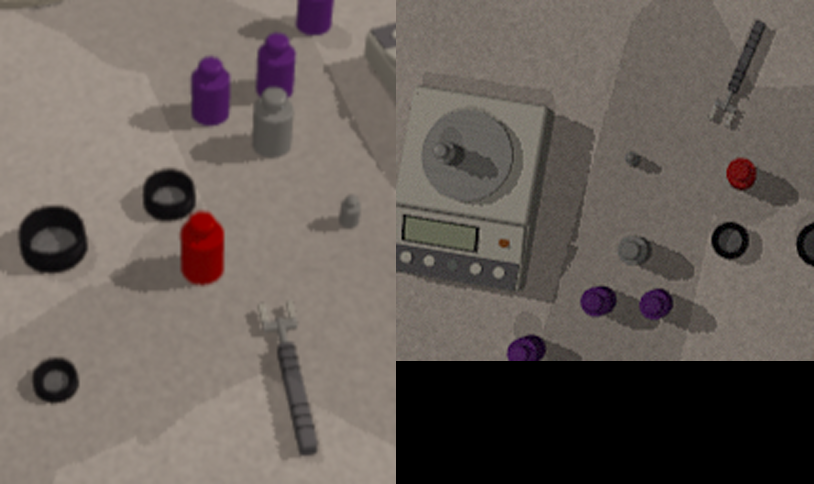

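View pics/crop1.png

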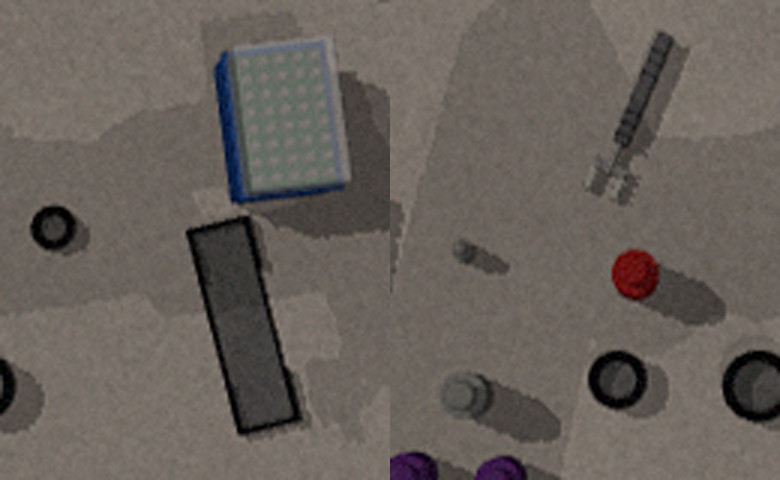

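```bash
cat > h.py <<'E'
import numpy as np,cv2,pickle
from scipy.spatial.transform import Rotation as R
def cam(f):
    T=f["world_to_cam"];return -T[:3,:3].T@T[:3,3]
def ray(f,px):
    K=f["camera_matrix"];T=f["world_to_cam"]
    d=np.array([(px[0]-K[0,2])/K[0,0],-(px[1]-K[1,2])/K[1,1],-1.0])
    return cam(f),T[:3,:3].T@(d/np.linalg.norm(d))
def onz(f,px,z):
    c,d=ray(f,px);return c+d*(z-c[2])/d[2]
def proj(f,p):
    T=f["world_to_cam"];K=f["camera_matrix"];q=T[:3,:3]@np.array(p,float)+T[:3,3]
    return np.array([K[0,0]*q[0]/-q[2]+K[0,2],K[1,1]*-q[1]/-q[2]+K[1,2]])
def tri(f1,p1,f2,p2):
    c1,d1=ray(f1,p1);c2,d2=ray(f2,p2)
    A=np.array([d1,-d2]).T;s=np.linalg.lstsq(A,c2-c1,rcond=None)[0]
    a=c1+s[0]*d1;b=c2+s[1]*d2;return (a+b)/2,np.linalg.norm(a-b)
def load(n): return pickle.load(open(n+".pkl","rb"))
E
python3 - <<'E'
from h import *
t=load("top0");s=load("scene0")
print(cam(t),cam(s))
for f,nm in((t,"top"),(s,"scene")):
    g=f["image"].max(axis=2); m=(g<45).astype(np.uint8)
    cs,_=cv2.findContours(m,cv2.RETR_EXTERNAL,cv2.CHAIN_APPROX_NONE)
    for c in cs:
        if 80<cv2.contourArea(c)<6000:
            M=cv2.moments(c);p=(M['m10']/M['m00'],M['m01']/M['m00'])
            print(nm,cv2.contourArea(c),np.round(p,1),cv2.boundingRect(c),onz(f,p,10).round(1), np.round(cv2.minAreaRect(c)[1:2],1), cv2.minAreaRect(c)[2])
E
```

```text
[ 420.8800115  -100.43992389 1146.85011666] [1078.96312626 -432.92183576  808.55257105]
top 884.0 [363.5 472.2] (320, 462, 77, 18) [ -83.5 -171.3   10. ] [[17. 76.]] 90.0
top 139.5 [207.5 468.1] (203, 456, 12, 24) [-67.5 207.5  10. ] [[22.  9.]] 72.89727020263672
top 451.0 [233.3 401.4] (205, 385, 58, 34) [ 91.1 141.8  10. ] [[ 9.7 65.4]] 60.2551155090332
top 117.0 [510.6 377.8] (500, 364, 31, 24) [ 134.6 -534.    10. ] [[29.6 23. ]] 2.4895529747009277
top 101.0 [ 89.2 364.2] (64, 359, 53, 11) [188.6 497.5  10. ] [[ 3.1 52.9]] 79.99201965332031
top 418.0 [362.5 258.2] (351, 247, 24, 24) [ 433.3 -183.9   10. ] [[23. 23.]] 90.0
top 267.0 [315.4 256.1] (306, 247, 20, 19) [441.4 -67.8  10. ] [[18. 19.]] 90.0
top 1411.0 [450.6 237.9] (432, 202, 39, 73) [ 477.8 -402.    10. ] [[70.7 22.2]] 75.73548889160156
top 149.0 [387.3 205.4] (380, 199, 15, 14) [ 562.6 -249.1   10. ] [[13. 14.]] 90.0
scene 283.5 [254.6 322.6] (245, 313, 20, 20) [ 565.1 -251.8   10. ] [[19. 19.]] 90.0
scene 272.5 [157.1 326.3] (118, 292, 78, 70) [ 479. -401.   10.] [[85.7 30.5]] 46.60600662231445
scene 678.5 [253.4 258.6] (239, 244, 30, 30) [ 431.  -184.4   10. ] [[28.9 29.1]] 75.96376037597656
scene 382.5 [306.4 238.5] (296, 228, 22, 22) [441.3 -68.6  10. ] [[21. 21.]] 90.0
scene 3752.5 [579.4  65.2] (511, 41, 129, 49) [287.1 942.4  10. ] [[ 33.5 129.1]] 81.25383758544922
scene 1840.5 [513.8  18.7] (472, 0, 87, 35) [ -22.1 1000.    10. ] [[32.8 85. ]] 86.42366790771484
```

Run:
```python
from h import *
t=load("top0")["image"];s=load("scene0")["image"]
def c(im,x,y,w): return cv2.resize(im[y-w//2:y+w//2,x-w//2:x+w//2],(250,250),interpolation=cv2.INTER_CUBIC)
r=[np.hstack([c(t,268,262,40),c(t,266,214,25),c(t,168,211,40)]),np.hstack([c(s,354,206,40),c(s,389,246,25),c(s,478,181,40)])]
o=np.vstack(r)[:,:,::-1].copy(); o=cv2.convertScaleAbs(o,alpha=1.6)
for k in range(0,750,50): cv2.line(o,(k,0),(k,4),(0,255,0),1); cv2.line(o,(k,250),(k,254),(0,255,0),1)
cv2.imwrite("pics/w.png",o)
```

```text
(no output)
```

View pics/w.png

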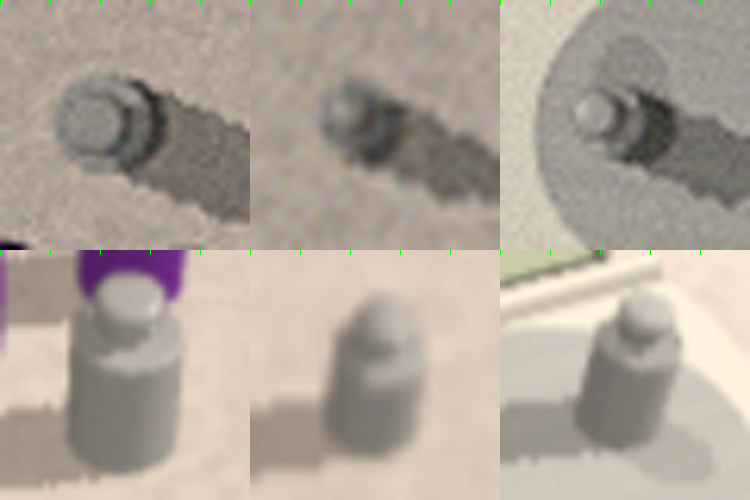

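Run:
```python
from h import *
t=load("top0");s=load("scene0")
for n,a,b,z in(("w500",(262.9,261.2),(355,191.9),66),("w50",(263.3,212.3),(390,240.2),32),("w200",(164,208.9),(481.7,170.3),115)):
    p,e=tri(t,a,s,b);print(n,p.round(1),e.round(1),onz(t,a,z).round(1),onz(s,b,z).round(1))
# cradle
g=t["image"].max(axis=2);m=(g<45).astype(np.uint8)
cs,_=cv2.findContours(m,cv2.RETR_EXTERNAL,cv2.CHAIN_APPROX_NONE)
for c in cs:
    M=cv2.moments(c)
    if 1300<M['m00']<1500:
        b=cv2.boxPoints(cv2.minAreaRect(c));P=np.array([onz(t,q,9)[:2] for q in b]);print(P.round(1),P.mean(0))
        for i in range(4):
            d=P[(i+1)%4]-P[i];print(np.linalg.norm(d).round(1),np.degrees(np.arctan2(d[1],d[0])).round(1))
# fork: dark handle
hsv=t["image"].astype(int)
sub=(g<75).astype(np.uint8);sub[:, :305]=0;sub[:,345:]=0;sub[:135]=0;sub[200:]=0
cv2.imwrite("pics/forkm.png",np.hstack([cv2.resize(sub[130:210,290:350]*255,None,fx=5,fy=5,interpolation=0),cv2.cvtColor(cv2.resize(t["image"][130:210,290:350],None,fx=5,fy=5),cv2.COLOR_RGB2GRAY)]))
```

```text
w500 [431.7  54.6  69.3] 0.9 [431.5  54.6  66. ] [429.   57.1  66. ]
w50 [551.4  56.7  32.1] 1.1 [551.1  56.3  32. ] [551.5  57.3  32. ]
w200 [555.9 271.3 115.3] 2.5 [555.2 270.4 115. ] [556.1 273.1 115. ]
[[ 557.3 -358.2]
 [ 569.4 -411.6]
 [ 399.2 -447.8]
 [ 387.1 -394.8]] [ 478.24159724 -403.10294002]
54.8 -77.2
174.0 -168.0
54.4 102.9
174.1 12.1
```

View pics/forkm.png

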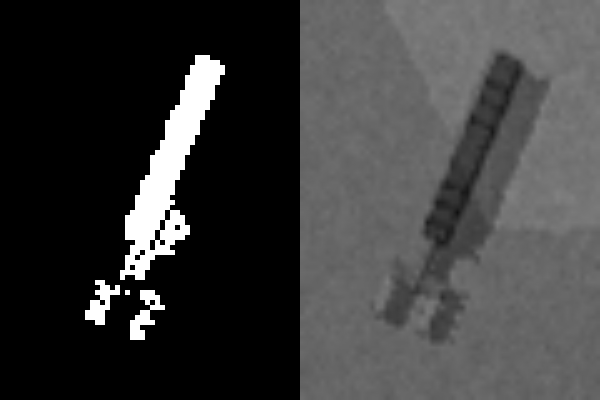

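```bash
cat >> h.py <<'E'
def go(x,y,z,yaw=0,cur=None):
    "print tool-frame shift (cm) and rz to reach pose from commanded/measured pose"
    from rig import readout
    s=readout.sense(); p=s["eef_pos"];r=s["tcp_rot"]
    Rm=R.from_euler('xyz',r).as_matrix();Rt=R.from_euler('xyz',[np.pi,0,yaw]).as_matrix()
    print("clock",s["clock"],"p",p.round(1),"rot",r.round(4),"F",s["contact_force"].round(1),"open",round(s["opening"],3))
    print("translation",(Rm.T@(np.array([x,y,z])-p)/10).round(2).tolist(),"rot",R.from_matrix(Rm.T@Rt).as_rotvec().round(4).tolist())
E
python3 - <<'E'
from h import *
t=load("top0")
a=onz(t,(332,141.4),14);b=onz(t,(317.4,177.6),14);c=onz(t,(312.2,196),4)
print(a,b,c,np.linalg.norm(a-b),np.linalg.norm(a[:2]-c[:2]));d=b-a;print(np.arctan2(d[1],d[0]),(a+b)/2)
for p in((276,290),(246,289),(208,315),(321,221)):print(onz(t,p,60))
go(431,55.5,300,0)
E
```

```text
[ 725.96382767 -116.14767763   14.        ] [636.12438263 -77.54335401  14.        ] [592.01392681 -63.19498235   4.        ] 97.78251217590558 144.03667546067624
2.7357448575265644 [681.04410515 -96.84551582  14.        ]
[362.83481696  25.8079226   60.        ]
[366.87564834  96.80227472  60.        ]
[307.83526434 187.86699661  60.        ]
[523.40605276 -84.47477179  60.        ]
clock 0.15 p [ 263.2 -566.7  404.1] rot [-3.1405  0.      0.4348] F [0.1 0.6 0.1] open 1.002
translation [41.43, -49.35, 10.47] rot [-0.0011, 0.0002, 0.4348]
```

step_arm(
  deltas=[
    {"translation":[3,-4,1],"rot":[0,0,0.1]},
    {"translation":[9,-11,3],"rot":[0,0,0.25]},
    {"translation":[14,-16.5,5],"rot":[0,0,0.435]},
    {"translation":[19,-22,7],"rot":[0,0,0.435]},
    {"translation":[24,-28,9],"rot":[0,0,0.435]},
    {"translation":[29,-34,10.5],"rot":[0,0,0.435]},
    {"translation":[34,-40,10.5],"rot":[0,0,0.435]},
    {"translation":[38,-45,10.5],"rot":[0,0,0.435]},
  ],
  grip=90,
  squeeze=60,
)

```text
clock: 1.15
eef_pos: [390.3, -104.6, 308.1]
tcp_rot: [3.142, -0.0, -0.001]
contact_force: [0.8, -0.8, 0.5]
opening: 0.646
```

Run:
```python
from h import *
go(431,55.5,300,0)
```

```text
clock 1.15 p [ 390.3 -104.6  308.1] rot [ 3.1415e+00 -2.0000e-04 -7.0000e-04] F [ 0.8 -0.8  0.5] open 0.646
translation [4.06, -16.01, 0.81] rot [0.0001, -0.0002, -0.0007]
```

step_arm(
  deltas=[
    {"translation":[1.5,-5.5,0.5],"rot":[0,0,0]},
    {"translation":[3,-11,0.8],"rot":[0,0,0]},
    {"translation":[4.0,-16,0.8],"rot":[0,0,0]},
    {"translation":[4.0,-16,0.8],"rot":[0,0,0]},
  ],
)

```text
clock: 1.65
eef_pos: [430.8, 56.4, 300.3]
tcp_rot: [-3.141, -0.001, 0.004]
contact_force: [-0.4, 0.3, 0.1]
opening: 0.647
```

```bash
cat >> h.py <<'E'
def snap(n,k,box=None,sc=1):
    from rig import imaging
    f=imaging.grab_frame(n);pickle.dump(f,open(k+".pkl","wb"));im=f["image"][:,:,::-1]
    if box: im=im[box[1]:box[3],box[0]:box[2]]
    if sc!=1: im=cv2.resize(im,None,fx=sc,fy=sc,interpolation=cv2.INTER_CUBIC)
    cv2.imwrite(f"pics/{k}.png",im);return f
E
python3 - <<'E'
from h import *
go(431,55.5,300,0)
f=snap("wrist","w1")
for p in((431,55.5,67),(431,55.5,0)):print(proj(f,p))
E
```

```text
clock 1.65 p [430.8  56.4 300.3] rot [-3.1411e+00 -6.0000e-04  4.4000e-03] F [-0.4  0.3  0.1] open 0.647
translation [0.02, 0.09, 0.03] rot [-0.0005, -0.0006, 0.0044]
[319.91166286 258.33425263]
[319.30703076 226.63135668]
```

View pics/w1.png

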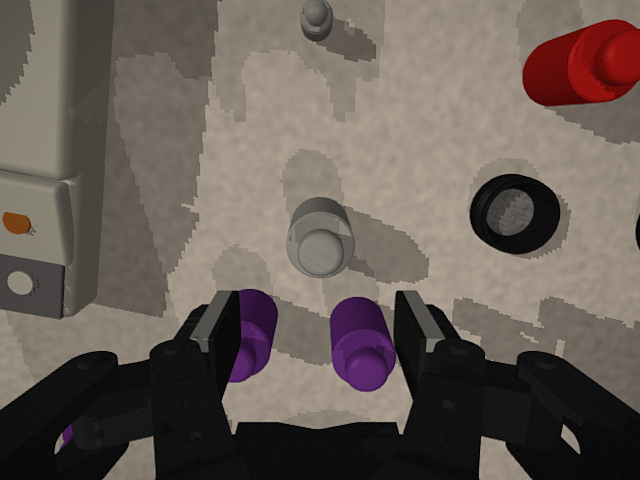

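step_arm(
  deltas=[
    {"translation":[0.1,0.1,3],"rot":[0,0,0.004]},
    {"translation":[0.1,0.1,6],"rot":[0,0,0.004]},
    {"translation":[0.1,0.1,8.5],"rot":[0,0,0.004]},
    {"translation":[0.1,0.1,9.9],"rot":[0,0,0.004]},
    {"translation":[0.1,0.1,9.9],"rot":[0,0,0.004]},
  ],
)

```text
clock: 2.33
eef_pos: [430.9, 51.8, 200.8]
tcp_rot: [3.141, 0.002, -0.005]
contact_force: [-0.8, -0.2, -0.2]
opening: 0.651
```

Run:
```python
from h import *
go(432,55.5,201,0)
f=snap("wrist","w2")
```

```text
clock 2.325 p [430.9  51.8 200.8] rot [ 3.1413e+00  1.9000e-03 -5.3000e-03] F [-0.8 -0.2 -0.2] open 0.651
translation [0.11, -0.37, -0.02] rot [0.0003, 0.0019, -0.0053]
```

View pics/w2.png

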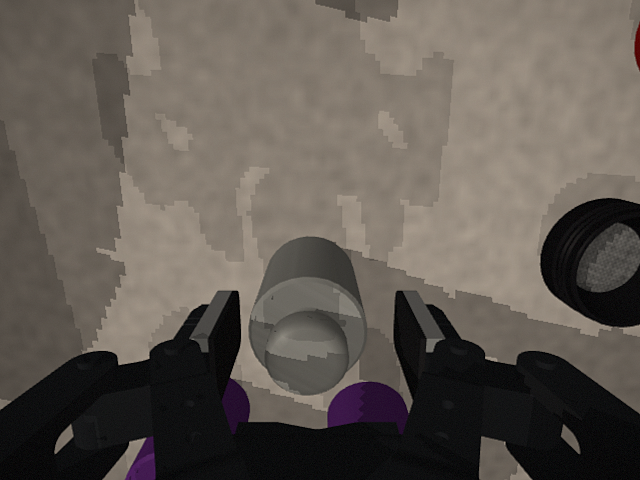

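step_arm(
  deltas=[
    {"translation":[0.1,-0.35,0],"rot":[0,0,0]},
    {"translation":[0.1,-0.35,0],"rot":[0,0,0]},
    {"translation":[0.1,-0.35,0],"rot":[0,0,0]},
  ],
)

```text
clock: 2.75
eef_pos: [432.4, 56.2, 201.8]
tcp_rot: [-3.141, -0.001, -0.004]
contact_force: [1.2, -0.2, 0.6]
opening: 0.643
```

step_arm(
  deltas=[
    {"translation":[0,0,0],"rot":[0,0,0]},
    {"translation":[0,0,0],"rot":[0,0,0]},
    {"translation":[0,0,0],"rot":[0,0,0]},
    {"translation":[0,0,0],"rot":[0,0,0]},
    {"translation":[0,0,0],"rot":[0,0,0]},
  ],
  grip=255,
  squeeze=60,
)

```text
clock: 3.38
eef_pos: [432.4, 56.1, 201.8]
tcp_rot: [-3.142, -0.0, -0.004]
contact_force: [-2.3, -0.5, 10.1]
opening: 0.425
```

Run:
```python
from h import *
for i in range(1): go(432,55.5,260,0)
f=snap("wrist","w3")
```

```text
clock 3.375 p [432.4  56.1 201.8] rot [-3.1415e+00 -3.0000e-04 -4.2000e-03] F [-2.3 -0.5 10.1] open 0.425
translation [-0.03, 0.06, -5.82] rot [-0.0001, -0.0003, -0.0042]
```

View pics/w3.png

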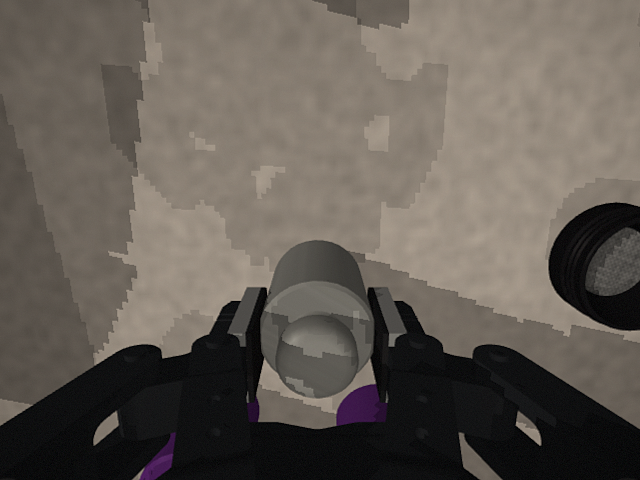

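step_arm(
  deltas=[
    {"translation":[0,0,-0.5],"rot":[0,0,0]},
    {"translation":[0,0,-2],"rot":[0,0,0]},
    {"translation":[0,0,-4.5],"rot":[0,0,0]},
    {"translation":[0,0,-6],"rot":[0,0,0]},
    {"translation":[0,2.5,-6],"rot":[0,0,0]},
    {"translation":[0,6,-6],"rot":[0,0,0]},
    {"translation":[0,10,-6],"rot":[0,0,0]},
    {"translation":[0,14,-6],"rot":[0,0,0]},
  ],
)

```text
clock: 4.42
eef_pos: [431.4, -85.0, 262.1]
tcp_rot: [3.142, -0.0, -0.004]
contact_force: [0.6, -0.3, -5.0]
opening: 0.421
```

step_arm(
  deltas=[
    {"translation":[0,3.5,0],"rot":[0,0,0]},
    {"translation":[0,6,0],"rot":[0,0,0]},
    {"translation":[0,7,0],"rot":[0,0,0]},
    {"translation":[0,7,0],"rot":[0,0,0]},
    {"translation":[0,7,0],"rot":[0,0,0]},
  ],
)

```text
clock: 5.05
eef_pos: [431.2, -153.2, 261.4]
tcp_rot: [-3.141, 0.0, -0.004]
contact_force: [0.0, 0.3, -4.6]
opening: 0.422
```

Run:
```python
from h import *
go(432,-184,260,0)
f=snap("wrist","w4")
for p in((432,-184,26),(432,-184,4)):print(proj(f,p))
```

```text
clock 5.05 p [ 431.2 -153.2  261.4] rot [-3.1413e+00  4.0000e-04 -3.8000e-03] F [ 0.   0.3 -4.6] open 0.422
translation [0.09, 3.08, 0.14] rot [-0.0003, 0.0004, -0.0038]
[378.35505519 255.42394324]
[372.86951769 243.40252984]
```

View pics/w4.png

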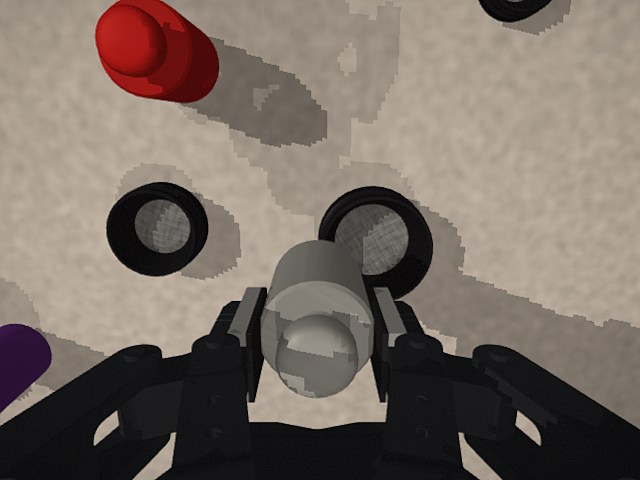

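Run:
```python
from h import *
f=load("w4")
zb=261.4-201.8
for dx in(0,3):print(proj(f,(431.2+dx,-153.2,zb+67)),proj(f,(431.2+dx,-153.2,zb+50)))
# case: extents of grey floor
print(onz(f,(372,240),4),onz(f,(376,245),26))
g=f["image"].max(axis=2);m=(g<50).astype(np.uint8)
n,l,st,ce=cv2.connectedComponentsWithStats(m[150:310,305:460]);print(st,ce)
```

```text
[318.86402043 368.2779324 ] [318.66875646 338.2550378 ]
[318.83474766 358.81778283] [318.6419061  329.77436244]
[ 433.98868355 -183.45029129    4.        ] [ 437.5631503  -182.61046366   26.        ]
[[    0     0   155   160 19894]
 [   14    36   114   124  4793]
 [   89   151    18     9   113]] [[ 75.78802654  76.66643209]
 [ 81.56373879  89.47131233]
 [ 96.79646018 155.4159292 ]]
```

step_arm(
  deltas=[
    {"translation":[0.2,1.5,0],"rot":[0,0,0]},
    {"translation":[0.2,3.05,0],"rot":[0,0,0]},
    {"translation":[0.2,3.05,0.5],"rot":[0,0,0]},
    {"translation":[0.2,3.05,1.5],"rot":[0,0,0]},
    {"translation":[0.2,3.05,2.5],"rot":[0,0,0]},
    {"translation":[0.2,3.05,3],"rot":[0,0,0]},
    {"translation":[0.2,3.05,3],"rot":[0,0,0]},
  ],
)

```text
clock: 5.98
eef_pos: [433.1, -184.2, 230.7]
tcp_rot: [-3.141, 0.001, -0.004]
contact_force: [0.2, 0.4, -4.3]
opening: 0.424
```

Run:
```python
from h import *
go(433,-184,206,0)
f=snap("wrist","w5")
```

```text
clock 5.975 p [ 433.1 -184.2  230.7] rot [-3.1411e+00  1.1000e-03 -4.0000e-03] F [ 0.2  0.4 -4.3] open 0.424
translation [-0.0, -0.02, 2.47] rot [-0.0005, 0.0011, -0.004]
```

View pics/w5.png

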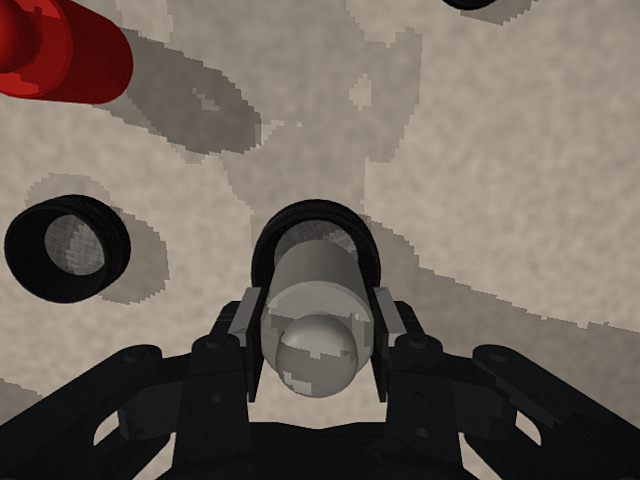

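step_arm(
  deltas=[
    {"translation":[0,0,0.5],"rot":[0,0,0]},
    {"translation":[0,0,1.0],"rot":[0,0,0]},
    {"translation":[0,0,1.5],"rot":[0,0,0]},
    {"translation":[0,0,1.9],"rot":[0,0,0]},
    {"translation":[0,0,2.2],"rot":[0,0,0]},
    {"translation":[0,0,2.3],"rot":[0,0,0]},
    {"translation":[0,0,2.4],"rot":[0,0,0]},
  ],
)

```text
clock: 6.9
eef_pos: [433.3, -184.4, 207.3]
tcp_rot: [3.142, -0.0, -0.004]
contact_force: [0.8, -0.7, -5.3]
opening: 0.424
```

step_arm(
  deltas=[
    {"translation":[0,0,0.1],"rot":[0,0,0]},
    {"translation":[0,0,0.1],"rot":[0,0,0]},
  ],
)

```text
clock: 7.15
eef_pos: [433.3, -184.4, 206.3]
tcp_rot: [-3.142, -0.0, -0.004]
contact_force: [0.2, 1.1, -5.4]
opening: 0.422
```

step_arm(
  deltas=[
    {"translation":[0,0,0.05],"rot":[0,0,0]},
    {"translation":[0,0,0.1],"rot":[0,0,0]},
    {"translation":[0,0,0.1],"rot":[0,0,0]},
  ],
)

```text
clock: 7.52
eef_pos: [433.4, -184.5, 205.9]
tcp_rot: [3.141, -0.0, -0.004]
contact_force: [-2.5, 0.1, 6.2]
opening: 0.423
```

Run:
```python
from h import *
go(433,-184,205,0)
f=snap("wrist","w6")
```

```text
clock 7.525 p [ 433.4 -184.5  205.9] rot [ 3.1415e+00 -3.0000e-04 -4.2000e-03] F [-2.5  0.1  6.2] open 0.423
translation [-0.04, -0.05, 0.09] rot [0.0001, -0.0003, -0.0042]
```

View pics/w6.png

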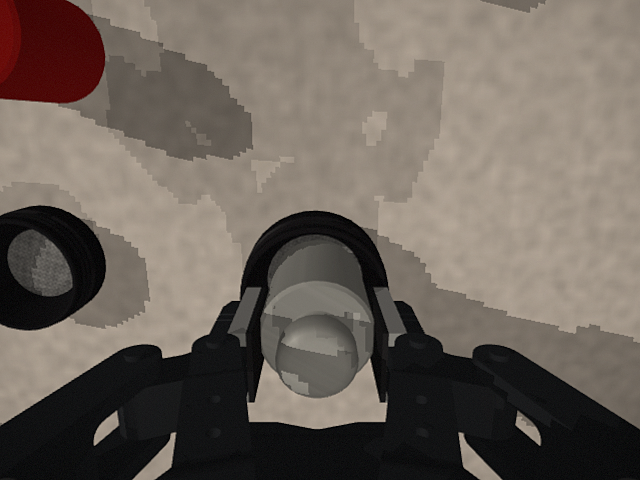

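step_arm(
  deltas=[
    {"translation":[0,0,0],"rot":[0,0,0]},
    {"translation":[0,0,0],"rot":[0,0,0]},
    {"translation":[0,0,0],"rot":[0,0,0]},
    {"translation":[0,0,-0.5],"rot":[0,0,0]},
    {"translation":[0,0,-3],"rot":[0,0,0]},
    {"translation":[0,0,-7],"rot":[0,0,0]},
    {"translation":[0,0,-9.5],"rot":[0,0,0]},
    {"translation":[0,0,-9.5],"rot":[0,0,0]},
  ],
  grip=90,
)

```text
clock: 8.57
eef_pos: [433.9, -184.7, 302.3]
tcp_rot: [3.14, -0.004, -0.004]
contact_force: [-0.3, -0.2, -1.2]
opening: 0.647
```

Run:
```python
from h import *
go(551,-57,250,0)
f=snap("wrist","w7")
```

```text
clock 8.575 p [ 433.9 -184.7  302.3] rot [ 3.14   -0.0038 -0.0042] F [-0.3 -0.2 -1.2] open 0.647
translation [11.64, -12.83, 5.25] rot [0.0016, -0.0038, -0.0042]
```

View pics/w7.png

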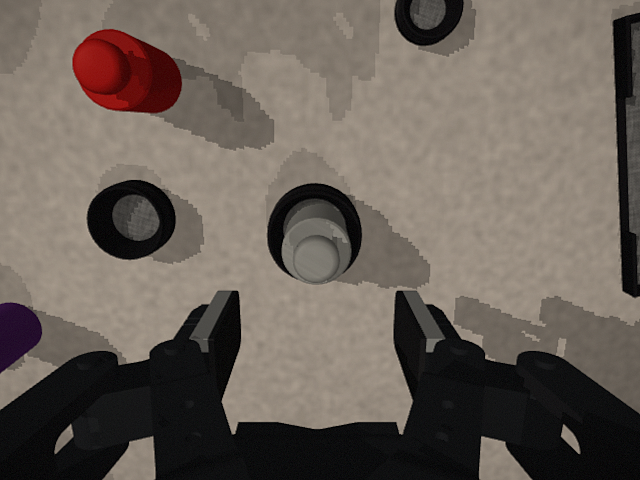

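step_arm(
  deltas=[
    {"translation":[2,-4,0],"rot":[0,0,0]},
    {"translation":[4.5,-9,0],"rot":[0,0,0]},
    {"translation":[7,-14,0],"rot":[0,0,0]},
    {"translation":[9.5,-19,0],"rot":[0,0,0]},
    {"translation":[11.5,-23,2],"rot":[0,0,-0.004]},
    {"translation":[11.7,-24.1,4],"rot":[0,0,-0.004]},
    {"translation":[11.7,-24.1,4.2],"rot":[0,0,-0.004]},
    {"translation":[11.7,-24.1,4.2],"rot":[0,0,-0.004]},
  ],
  grip=150,
)

```text
clock: 9.62
eef_pos: [550.8, 55.6, 257.9]
tcp_rot: [3.141, 0.002, -0.0]
contact_force: [-0.3, 0.5, 0.6]
opening: 0.409
```

Run:
```python
from h import *
go(551.5,56.8,260,0)
f=snap("wrist","w8")
for z in(33,23.5,0):print(proj(f,(551.5,56.8,z)))
```

```text
clock 9.625 p [550.8  55.6 257.9] rot [ 3.1413e+00  1.6000e-03 -4.0000e-04] F [-0.3  0.5  0.6] open 0.409
translation [0.07, -0.12, -0.21] rot [0.0003, 0.0016, -0.0004]
[315.33224711 262.03888012]
[315.40275019 256.00633217]
[315.55371757 243.08891307]
```

View pics/w8.png

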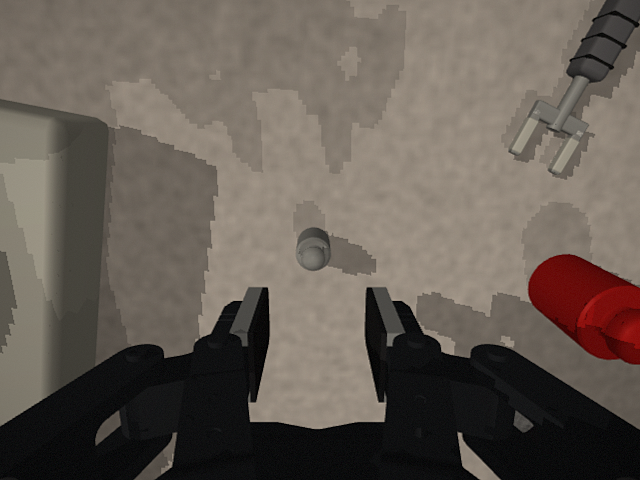

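step_arm(
  deltas=[
    {"translation":[0.07,-0.16,2],"rot":[0,0,0]},
    {"translation":[0.07,-0.16,4],"rot":[0,0,0]},
    {"translation":[0.07,-0.16,6],"rot":[0,0,0]},
    {"translation":[0.07,-0.16,7],"rot":[0,0,0]},
    {"translation":[0.07,-0.16,7.2],"rot":[0,0,0]},
    {"translation":[0.07,-0.16,7.2],"rot":[0,0,0]},
  ],
)

```text
clock: 10.42
eef_pos: [552.3, 57.5, 186.9]
tcp_rot: [-3.142, -0.001, -0.001]
contact_force: [-0.7, 0.3, 0.6]
opening: 0.413
```

Run:
```python
from h import *
go(551.5,57.2,186,0)
f=snap("wrist","w9",(160,180,480,440),2)
```

```text
clock 10.425 p [552.3  57.5 186.9] rot [-3.1415e+00 -8.0000e-04 -6.0000e-04] F [-0.7  0.3  0.6] open 0.413
translation [-0.08, 0.03, 0.09] rot [-0.0001, -0.0008, -0.0006]
```

View pics/w9.png

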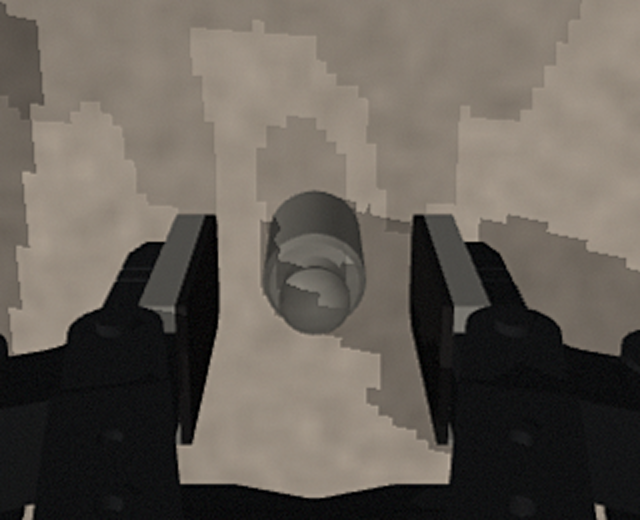

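step_arm(
  deltas=[
    {"translation":[0,0,0],"rot":[0,0,0]},
    {"translation":[0,0,0],"rot":[0,0,0]},
    {"translation":[0,0,0],"rot":[0,0,0]},
    {"translation":[0,0,0],"rot":[0,0,0]},
    {"translation":[0,0,0],"rot":[0,0,0]},
  ],
  grip=255,
  squeeze=40,
)

```text
clock: 11.1
eef_pos: [552.3, 57.7, 187.1]
tcp_rot: [-3.142, -0.001, -0.0]
contact_force: [-0.7, -0.8, 6.0]
opening: 0.183
```

step_arm(
  deltas=[
    {"translation":[0,0,-0.5],"rot":[0,0,0]},
    {"translation":[0,0,-2.5],"rot":[0,0,0]},
    {"translation":[0,0,-5],"rot":[0,0,0]},
    {"translation":[0,0,-7],"rot":[0,0,0]},
    {"translation":[0,0,-7],"rot":[0,0,0]},
  ],
)

```text
clock: 11.72
eef_pos: [552.6, 57.8, 257.9]
tcp_rot: [-3.141, -0.003, -0.0]
contact_force: [-0.1, 0.2, -0.2]
opening: 0.184
```

Run:
```python
from h import *
go(563.5,-250,256,0)
f=snap("wrist","w10",(160,180,480,440),2)
```

```text
clock 11.725 p [552.6  57.8 257.9] rot [-3.1412e+00 -3.2000e-03 -2.0000e-04] F [-0.1  0.2 -0.2] open 0.184
translation [1.1, 30.78, 0.18] rot [-0.0004, -0.0032, -0.0002]
```

View pics/w10.png

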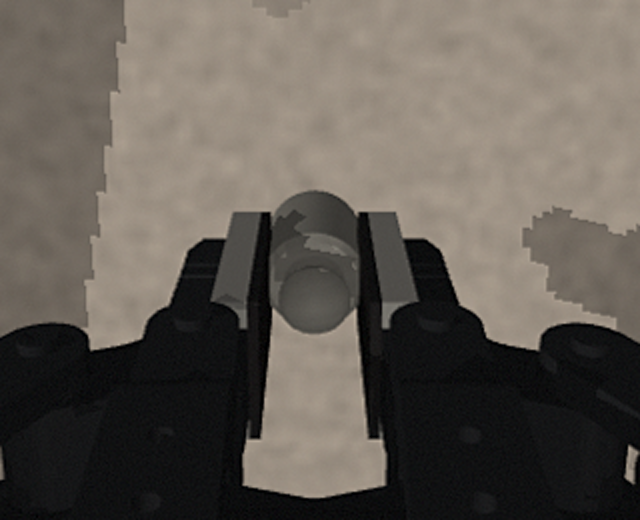

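step_arm(
  deltas=[
    {"translation":[0.3,2,-1],"rot":[0,0,0]},
    {"translation":[1.5,6,-2.5],"rot":[0,0,0]},
    {"translation":[1.5,11,-3],"rot":[0,0,0]},
    {"translation":[1.5,16,-3],"rot":[0,0,0]},
    {"translation":[1.5,21,-3],"rot":[0,0,0]},
    {"translation":[1.2,26,-2],"rot":[0,0,0]},
    {"translation":[1.2,27.8,-0.5],"rot":[0,0,0]},
    {"translation":[1.2,27.8,0],"rot":[0,0,0]},
  ],
)

```text
clock: 12.78
eef_pos: [563.0, -221.6, 254.7]
tcp_rot: [-3.141, 0.002, -0.003]
contact_force: [-0.0, 0.2, -0.4]
opening: 0.185
```

Run:
```python
from h import *
go(563.5,-250,256,0)
f=snap("wrist","w11")
for z in(14,4):print(proj(f,(563.5,-250,z)))
```

```text
clock 12.775 p [ 563.  -221.6  254.7] rot [-3.1407e+00  2.2000e-03 -2.5000e-03] F [-0.   0.2 -0.4] open 0.185
translation [0.05, 2.84, -0.13] rot [-0.0009, 0.0022, -0.0025]
[372.58027452 252.16876574]
[370.27054525 246.65332908]
```

View pics/w11.png

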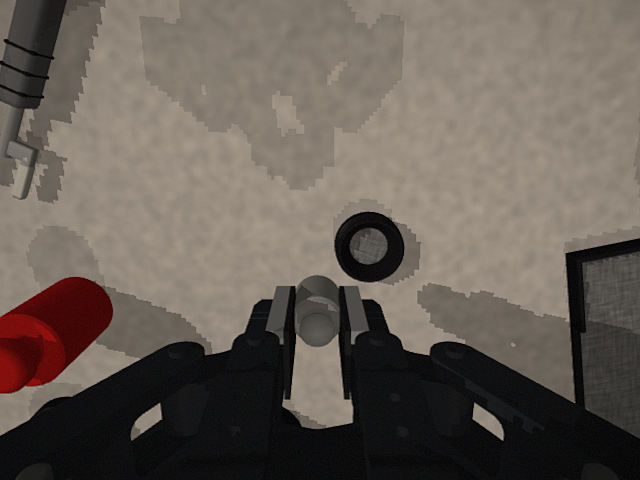

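Run:
```python
from h import *
f=load("w10")
for dx in(0,2):
  for z in(33,26.5,23.5): print(dx,z,proj(f,(552.6+dx,57.8,257.9-187+z)))
g=load("w11")
m=(g["image"].max(axis=2)<50).astype(np.uint8)[195:290,325:415]
cs,_=cv2.findContours(m,cv2.RETR_EXTERNAL,cv2.CHAIN_APPROX_NONE)
c=max(cs,key=cv2.contourArea);e=cv2.fitEllipse(c);print(e,onz(g,(e[0][0]+325,e[0][1]+195),8))
```

```text
0 33 [318.61301519 336.30986359]
0 26.5 [318.55373942 326.97519043]
0 23.5 [318.52809778 322.93717787]
2 33 [318.6178363  330.74260593]
2 26.5 [318.55813112 321.61838958]
2 23.5 [318.53230994 317.67236703]
((43.90787887573242, 51.50922393798828), (67.75077819824219, 69.73877716064453), 147.0911407470703) [ 564.7895627  -248.74546817    8.        ]
```

step_arm(
  deltas=[
    {"translation":[0.03,1.5,0],"rot":[0,0,-0.002]},
    {"translation":[0.03,2.8,0.5],"rot":[0,0,-0.002]},
    {"translation":[0.03,2.8,2],"rot":[0,0,-0.002]},
    {"translation":[0.03,2.8,4],"rot":[0,0,-0.002]},
    {"translation":[0.03,2.8,4.7],"rot":[0,0,-0.002]},
    {"translation":[0.03,2.8,4.7],"rot":[0,0,-0.002]},
  ],
)

```text
clock: 13.58
eef_pos: [563.9, -247.9, 208.2]
tcp_rot: [-3.141, 0.002, 0.002]
contact_force: [0.0, -0.4, -0.4]
opening: 0.183
```

Run:
```python
from h import *
go(563.3,-249.5,191,0)
f=snap("wrist","w12",(160,180,480,440),2)
```

```text
clock 13.575 p [ 563.9 -247.9  208.2] rot [-3.1408e+00  1.9000e-03  2.1000e-03] F [ 0.  -0.4 -0.4] open 0.183
translation [-0.05, 0.16, 1.72] rot [-0.0008, 0.0019, 0.0021]
```

View pics/w12.png

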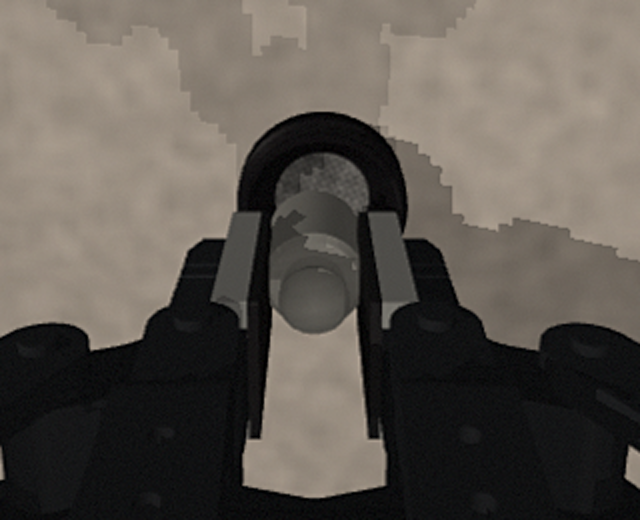

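step_arm(
  deltas=[
    {"translation":[-0.03,0.16,0],"rot":[0,0,0]},
    {"translation":[-0.03,0.16,0.4],"rot":[0,0,0]},
    {"translation":[-0.03,0.16,0.8],"rot":[0,0,0]},
    {"translation":[-0.03,0.16,1.2],"rot":[0,0,0]},
    {"translation":[-0.03,0.16,1.45],"rot":[0,0,0]},
    {"translation":[-0.03,0.16,1.6],"rot":[0,0,0]},
    {"translation":[-0.03,0.16,1.6],"rot":[0,0,0]},
  ],
)

```text
clock: 14.5
eef_pos: [563.9, -249.9, 193.2]
tcp_rot: [-3.141, 0.0, 0.002]
contact_force: [-0.8, -0.7, -0.5]
opening: 0.181
```

step_arm(
  deltas=[
    {"translation":[0,0,0.1],"rot":[0,0,0]},
    {"translation":[0,0,0.1],"rot":[0,0,0]},
  ],
)

```text
clock: 14.75
eef_pos: [563.9, -250.0, 192.4]
tcp_rot: [3.142, -0.0, 0.002]
contact_force: [0.6, -0.1, -0.3]
opening: 0.186
```

Run:
```python
from h import *
go(563.3,-249.5,191,0)
f=snap("wrist","w13",(160,180,480,440),2)
```

```text
clock 14.75 p [ 563.9 -250.   192.4] rot [ 3.1416e+00 -1.0000e-04  1.8000e-03] F [ 0.6 -0.1 -0.3] open 0.186
translation [-0.06, -0.05, 0.14] rot [0.0, -0.0001, 0.0018]
```

View pics/w13.png

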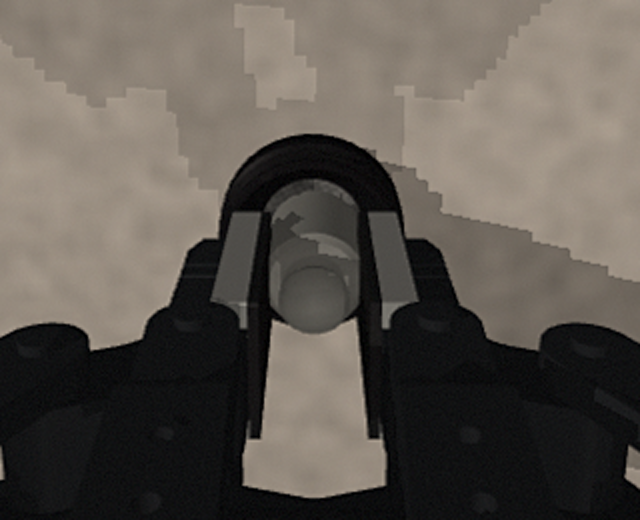

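Centred over the well; lower the last bit until contact.

step_arm(
  deltas=[
    {"translation":[-0.03,0,0.06],"rot":[0,0,0]},
    {"translation":[-0.03,0,0.12],"rot":[0,0,0]},
    {"translation":[-0.03,0,0.12],"rot":[0,0,0]},
  ],
)

```text
clock: 15.18
eef_pos: [563.6, -249.9, 191.2]
tcp_rot: [-3.142, 0.0, 0.002]
contact_force: [-0.1, 0.0, 0.5]
opening: 0.189
```

step_arm(
  deltas=[
    {"translation":[0,0,0.04],"rot":[0,0,0]},
    {"translation":[0,0,0.06],"rot":[0,0,0]},
    {"translation":[0,0,0.06],"rot":[0,0,0]},
  ],
)

```text
clock: 15.55
eef_pos: [563.7, -249.9, 191.1]
tcp_rot: [3.142, -0.0, 0.002]
contact_force: [-1.8, 1.5, 6.5]
opening: 0.18
```

step_arm(
  deltas=[
    {"translation":[0,0,0],"rot":[0,0,0]},
    {"translation":[0,0,0],"rot":[0,0,0]},
    {"translation":[0,0,0],"rot":[0,0,0]},
    {"translation":[0,0,-0.5],"rot":[0,0,0]},
    {"translation":[0,0,-3],"rot":[0,0,0]},
    {"translation":[0,0,-7],"rot":[0,0,0]},
    {"translation":[0,0,-10],"rot":[0,0,0]},
    {"translation":[0,0,-11],"rot":[0,0,0]},
  ],
  grip=150,
)

```text
clock: 16.55
eef_pos: [564.1, -250.2, 302.7]
tcp_rot: [3.14, -0.003, 0.002]
contact_force: [0.2, -0.2, 0.3]
opening: 0.411
```

Run:
```python
from h import *
go(530,100,380,0)
f=snap("wrist","w14")
```

```text
clock 16.55 p [ 564.1 -250.2  302.7] rot [ 3.1402e+00 -3.1000e-03  1.8000e-03] F [ 0.2 -0.2  0.3] open 0.411
translation [-3.33, -35.01, -7.79] rot [0.0014, -0.0031, 0.0018]
```

View pics/w14.png

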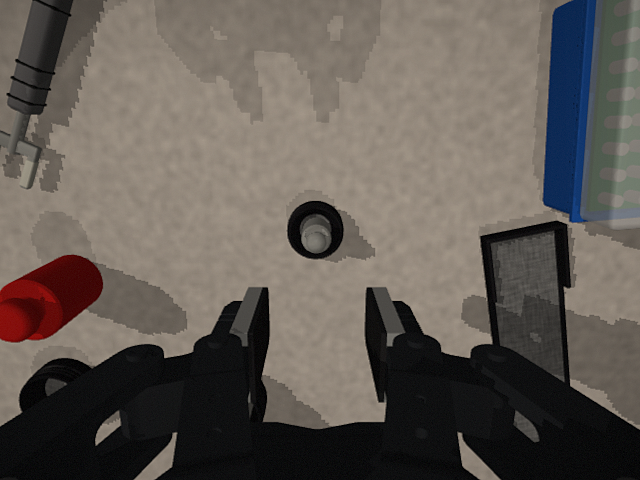

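step_arm(
  deltas=[
    {"translation":[2,-3,0],"rot":[0,0,0.1]},
    {"translation":[5,-7,0],"rot":[0,0,0.25]},
    {"translation":[8,-11.5,0],"rot":[0,0,0.4]},
    {"translation":[10.5,-15,0],"rot":[0,0,0.408]},
    {"translation":[11,-15.6,0],"rot":[0,0,0.408]},
    {"translation":[11,-15.6,0],"rot":[0,0,0.408]},
  ],
)

```text
clock: 17.35
eef_pos: [672.9, -93.6, 299.2]
tcp_rot: [3.141, 0.002, -0.405]
contact_force: [0.1, -0.5, 0.8]
opening: 0.407
```

Run:
```python
from h import *
go(674.5,-94,300,-0.406)
f=snap("wrist","w15")
for x in(-72,-22,28,72):
  c,s=np.cos(2.736),np.sin(2.736);print(x,proj(f,(681.0+c*(x+22),-96.8+s*(x+22),16)))
```

```text
clock 17.35 p [672.9 -93.6 299.2] rot [ 3.1408e+00  1.9000e-03 -4.0500e-01] F [ 0.1 -0.5  0.8] open 0.407
translation [0.16, -0.02, -0.08] rot [0.0008, 0.0019, 0.001]
-72 [317.0506543  135.01816167]
-22 [317.00960117 218.5276788 ]
28 [316.97257149 293.85276507]
72 [316.94286329 354.2846443 ]
```

View pics/w15.png

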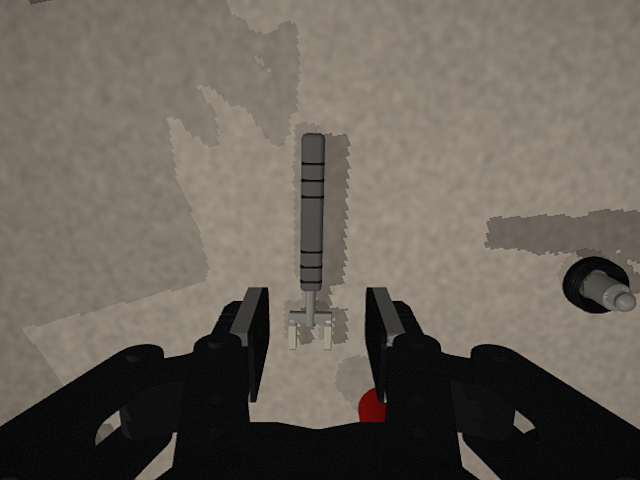

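step_arm(
  deltas=[
    {"translation":[0.15,-0.3,3],"rot":[0,0,0]},
    {"translation":[0.15,-0.3,6],"rot":[0,0,0]},
    {"translation":[0.15,-0.3,9],"rot":[0,0,0]},
    {"translation":[0.15,-0.3,11],"rot":[0,0,0]},
    {"translation":[0.15,-0.3,11.8],"rot":[0,0,0]},
    {"translation":[0.15,-0.3,12.1],"rot":[0,0,0]},
    {"translation":[0.15,-0.3,12.1],"rot":[0,0,0]},
  ],
)

```text
clock: 18.27
eef_pos: [676.2, -91.7, 180.2]
tcp_rot: [-3.141, -0.001, -0.406]
contact_force: [-0.7, -1.4, -0.6]
opening: 0.415
```

Run:
```python
from h import *
go(674.5,-91,178,-0.406)
f=snap("wrist","w16")
```

```text
clock 18.275 p [676.2 -91.7 180.2] rot [-3.1413e+00 -1.0000e-03 -4.0620e-01] F [-0.7 -1.4 -0.6] open 0.415
translation [-0.19, 0.0, 0.22] rot [-0.0003, -0.001, -0.0002]
```

View pics/w16.png

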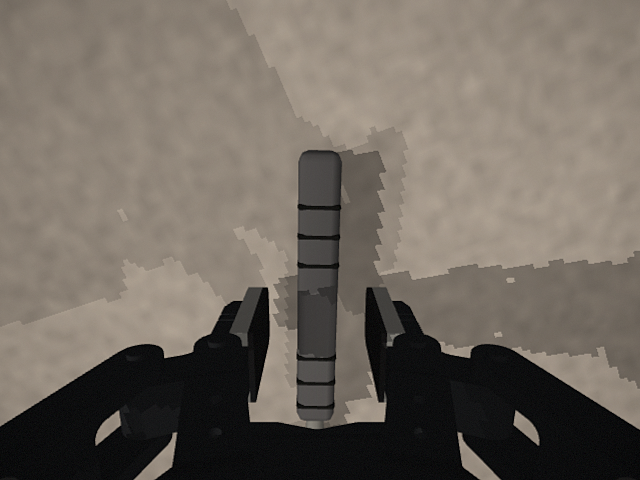

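step_arm(
  deltas=[
    {"translation":[-0.15,0,0.2],"rot":[0,0,0]},
    {"translation":[-0.15,0,0.2],"rot":[0,0,0]},
  ],
)

```text
clock: 18.58
eef_pos: [674.4, -90.8, 177.8]
tcp_rot: [-3.142, -0.0, -0.406]
contact_force: [0.3, 0.6, -0.5]
opening: 0.418
```

step_arm(
  deltas=[
    {"translation":[0,0,0],"rot":[0,0,0]},
    {"translation":[0,0,0],"rot":[0,0,0]},
    {"translation":[0,0,0],"rot":[0,0,0]},
    {"translation":[0,0,0],"rot":[0,0,0]},
    {"translation":[0,0,0],"rot":[0,0,0]},
  ],
  grip=255,
  squeeze=50,
)

```text
clock: 19.2
eef_pos: [674.7, -91.0, 177.9]
tcp_rot: [-3.141, -0.001, -0.406]
contact_force: [-0.3, 0.7, 5.9]
opening: 0.146
```

Run:
```python
from h import *
go(478,-402,260,0.212)
f=snap("wrist","w17")
```

```text
clock 19.2 p [674.7 -91.  177.9] rot [-3.1414e+00 -5.0000e-04 -4.0620e-01] F [-0.3  0.7  5.9] open 0.146
translation [-5.78, 36.34, -8.22] rot [-0.0, -0.0006, -0.6182]
```

View pics/w17.png

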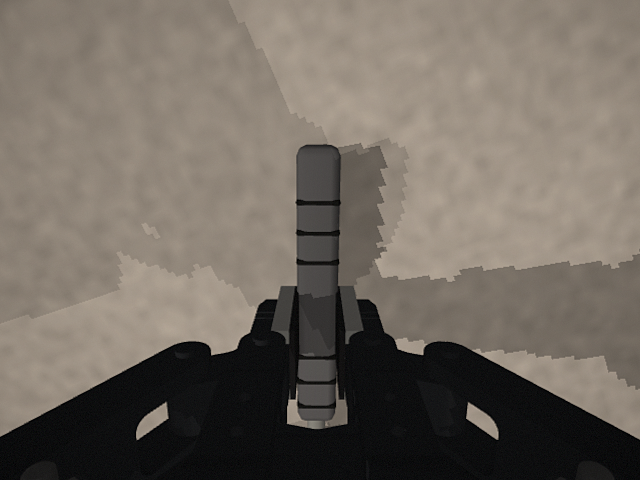

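step_arm(
  deltas=[
    {"translation":[0,0,-0.5],"rot":[0,0,0]},
    {"translation":[0,0,-2.5],"rot":[0,0,0]},
    {"translation":[0,0,-6],"rot":[0,0,0]},
    {"translation":[0,0,-9],"rot":[0,0,0]},
    {"translation":[0,0,-11],"rot":[0,0,0]},
    {"translation":[0,0,-11],"rot":[0,0,0]},
  ],
)

```text
clock: 20.0
eef_pos: [675.0, -91.0, 289.6]
tcp_rot: [-3.141, -0.003, -0.406]
contact_force: [0.2, 0.8, -0.6]
opening: 0.144
```

Run:
```python
from h import *
f=load("w17");p=onz(f,(318,148),14);print(p,np.linalg.norm(p[:2]-[674.7,-91]))
t=load("top0")
for q in((445,148),(480,143),(487,193),(452,198)):print(onz(t,q,70).round(0))
f=snap("wrist","w18")
go(478+15*np.cos(.212),-402+15*np.sin(.212),288,0.212)
```

```text
[ 728.92763646 -114.03628258   14.        ] 58.917797576722414
[ 687. -381.   70.]
[ 697. -463.   70.]
[ 578. -475.   70.]
[ 568. -393.   70.]
clock 20.05 p [674.5 -91.  288. ] rot [-3.1413e+00 -9.0000e-04 -4.0620e-01] F [ 0.1 -0.8 -0.3] open 0.147
translation [-4.54, 35.47, -0.01] rot [0.0, -0.001, -0.6182]
```

View pics/w18.png

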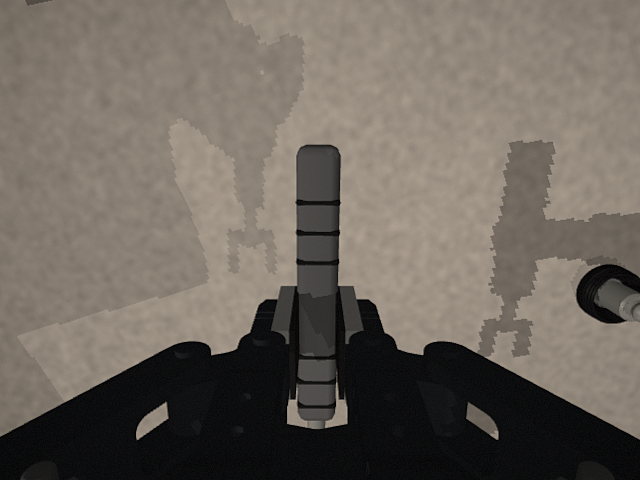

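step_arm(
  deltas=[
    {"translation":[-0.3,2,0],"rot":[0,0,-0.05]},
    {"translation":[-0.8,6.5,0],"rot":[0,0,-0.15]},
    {"translation":[-1.5,12,0],"rot":[0,0,-0.25]},
    {"translation":[-2.2,17.5,0],"rot":[0,0,-0.35]},
    {"translation":[-3,23,0],"rot":[0,0,-0.45]},
    {"translation":[-3.7,28.5,0],"rot":[0,0,-0.55]},
    {"translation":[-4.3,33.5,0],"rot":[0,0,-0.618]},
    {"translation":[-4.5,35.5,0],"rot":[0,0,-0.618]},
  ],
)

```text
clock: 21.05
eef_pos: [491.0, -401.1, 286.0]
tcp_rot: [-3.14, 0.002, 0.21]
contact_force: [-0.0, -0.0, -0.8]
opening: 0.147
```

step_arm(
  deltas=[
    {"translation":[0,0,0],"rot":[0,0,0]},
    {"translation":[0,0,0],"rot":[0,0,0]},
  ],
)

```text
clock: 21.3
eef_pos: [493.4, -398.3, 286.9]
tcp_rot: [-3.14, 0.0, 0.212]
contact_force: [-0.1, 0.1, -0.7]
opening: 0.146
```

Run:
```python
from h import *
go(478+14*np.cos(.212),-402+14*np.sin(.212),240,0.212)
f=snap("wrist","w19")
c,s=np.cos(.212),np.sin(.212)
for x,y in((87.5,26),(87.5,-26),(42.5,26),(42.5,-26)):print(proj(f,(478+c*x-s*y,-402+s*x+c*y,12)))
snap("top","t19",(380,120,560,330),3)
```

```text
clock 21.3 p [ 493.4 -398.3  286.9] rot [-3.1404e+00  4.0000e-04  2.1170e-01] F [-0.1  0.1 -0.7] open 0.146
translation [-0.18, 0.05, 4.69] rot [-0.0012, 0.0004, -0.0003]
[272.60384524 112.91471795]
[365.88212132 112.86211524]
[274.78184948 192.97761068]
[363.54170024 192.96800341]
```

View pics/w19.png

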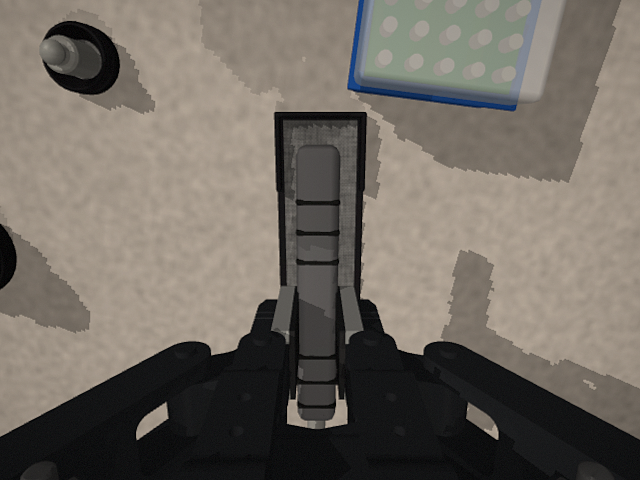

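step_arm(
  deltas=[
    {"translation":[-0.15,0.05,1],"rot":[0,0,0]},
    {"translation":[-0.15,0.05,3.5],"rot":[0,0,0]},
    {"translation":[-0.15,0.05,6],"rot":[0,0,0]},
    {"translation":[-0.15,0.05,8],"rot":[0,0,0]},
    {"translation":[-0.15,0.05,9],"rot":[0,0,0]},
    {"translation":[-0.15,0.05,9.5],"rot":[0,0,0]},
    {"translation":[-0.15,0.05,9.5],"rot":[0,0,0]},
  ],
)

```text
clock: 22.28
eef_pos: [491.7, -400.2, 192.6]
tcp_rot: [3.141, -0.0, 0.212]
contact_force: [-0.3, 0.4, -1.3]
opening: 0.148
```

Run:
```python
from h import *
go(478+14*np.cos(.212),-402+14*np.sin(.212),181,0.212)
snap("wrist","w20")
snap("scene","s20",(90,250,260,440),3)
```

```text
clock 22.275 p [ 491.7 -400.2  192.6] rot [ 3.1415e+00 -1.0000e-04  2.1180e-01] F [-0.3  0.4 -1.3] open 0.148
translation [0.03, -0.11, 1.16] rot [0.0001, -0.0001, -0.0002]
```

View pics/w20.png

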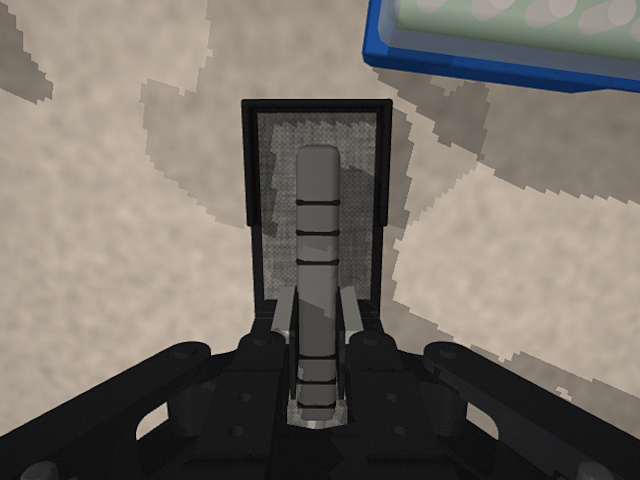

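View pics/s20.png

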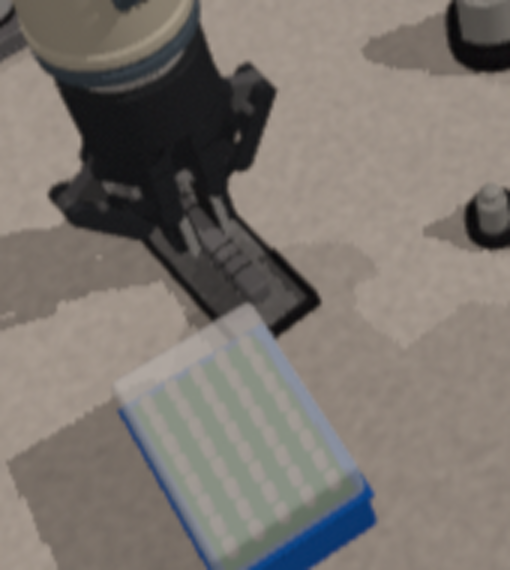

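step_arm(
  deltas=[
    {"translation":[0,0,0.4],"rot":[0,0,0]},
    {"translation":[0,0,0.7],"rot":[0,0,0]},
    {"translation":[0,0,0.9],"rot":[0,0,0]},
    {"translation":[0,0,1.0],"rot":[0,0,0]},
    {"translation":[0,0,1.05],"rot":[0,0,0]},
    {"translation":[0,0,1.1],"rot":[0,0,0]},
    {"translation":[0,0,1.1],"rot":[0,0,0]},
  ],
)

```text
clock: 23.25
eef_pos: [491.5, -400.1, 181.5]
tcp_rot: [-3.142, -0.0, 0.212]
contact_force: [0.1, -0.4, -1.2]
opening: 0.147
```

step_arm(
  deltas=[
    {"translation":[0,0,0.04],"rot":[0,0,0]},
    {"translation":[0,0,0.08],"rot":[0,0,0]},
    {"translation":[0,0,0.08],"rot":[0,0,0]},
  ],
)

```text
clock: 23.62
eef_pos: [491.5, -400.1, 180.9]
tcp_rot: [3.142, -0.0, 0.212]
contact_force: [-1.8, 0.0, 1.7]
opening: 0.145
```

step_arm(
  deltas=[
    {"translation":[0,0,0],"rot":[0,0,0]},
    {"translation":[0,0,0],"rot":[0,0,0]},
    {"translation":[0,0,0],"rot":[0,0,0]},
    {"translation":[0,0,-0.5],"rot":[0,0,0]},
    {"translation":[0,0,-3],"rot":[0,0,0]},
    {"translation":[0,0,-7],"rot":[0,0,0]},
    {"translation":[0,0,-12],"rot":[0,0,0]},
    {"translation":[0,0,-16],"rot":[0,0,0]},
  ],
  grip=175,
)

```text
clock: 24.62
eef_pos: [491.6, -400.1, 343.1]
tcp_rot: [3.14, -0.001, 0.212]
contact_force: [0.2, 0.0, 0.0]
opening: 0.313
```

Run:
```python
from h import *
go(535,255,345,0)
snap("wrist","w21")
```

```text
clock 24.625 p [ 491.6 -400.1  343.1] rot [ 3.1404e+00 -9.0000e-04  2.1180e-01] F [0.2 0.  0. ] open 0.313
translation [18.02, -63.14, -0.24] rot [0.0011, -0.001, 0.2118]
```

View pics/w21.png

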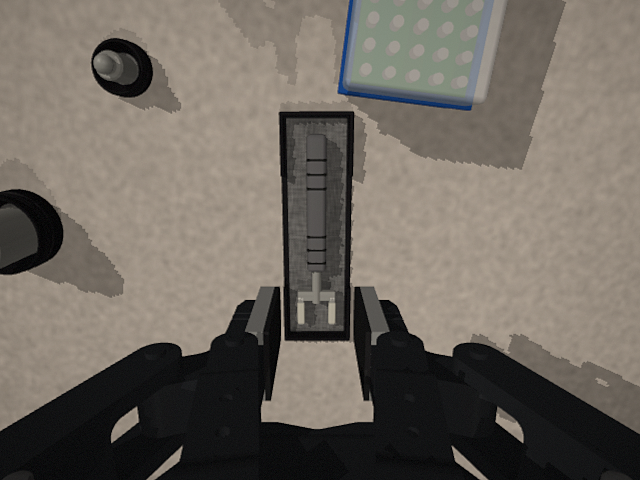

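step_arm(
  deltas=[
    {"translation":[1.5,-5,0],"rot":[0,0,0.1]},
    {"translation":[3,-11,0],"rot":[0,0,0.212]},
    {"translation":[4.5,-17,0],"rot":[0,0,0.212]},
    {"translation":[6.2,-23,0],"rot":[0,0,0.212]},
    {"translation":[8,-29,-1],"rot":[0,0,0.212]},
    {"translation":[10,-34.5,-1],"rot":[0,0,0.212]},
    {"translation":[12,-40,-1],"rot":[0,0,0.212]},
    {"translation":[14,-45,-1],"rot":[0,0,0.212]},
  ],
  grip=120,
)

```text
clock: 25.68
eef_pos: [533.7, 71.3, 351.1]
tcp_rot: [-3.141, -0.001, 0.0]
contact_force: [1.1, 0.3, 0.4]
opening: 0.529
```

Run:
```python
from h import *
go(555.5,272,350,0)
```

```text
clock 25.675 p [533.7  71.3 351.1] rot [-3.1414e+00 -8.0000e-04  2.0000e-04] F [1.1 0.3 0.4] open 0.529
translation [2.18, -20.06, 0.12] rot [-0.0001, -0.0008, 0.0002]
```

step_arm(
  deltas=[
    {"translation":[0.6,-5,0],"rot":[0,0,0]},
    {"translation":[1.2,-10,0],"rot":[0,0,0]},
    {"translation":[1.8,-15,0],"rot":[0,0,0]},
    {"translation":[2.1,-18.5,0],"rot":[0,0,0]},
    {"translation":[2.1,-20,0],"rot":[0,0,0]},
    {"translation":[2.1,-20,0],"rot":[0,0,0]},
  ],
)

```text
clock: 26.42
eef_pos: [554.6, 269.6, 350.6]
tcp_rot: [3.141, 0.0, 0.001]
contact_force: [-0.1, -0.7, 0.2]
opening: 0.529
```

Run:
```python
from h import *
go(555.5,272,260,0)
f=snap("wrist","w22")
for z in(50,41,37,0):print(proj(f,(555.5,272,66+z)))
```

```text
clock 26.425 p [554.6 269.6 350.6] rot [3.1413e+00 2.0000e-04 1.1000e-03] F [-0.1 -0.7  0.2] open 0.529
translation [0.09, -0.24, 9.06] rot [0.0003, 0.0002, 0.0011]
[313.069317   255.97365349]
[313.22125323 250.74489792]
[313.28504934 248.54940942]
[313.78630369 231.29916914]
```

View pics/w22.png

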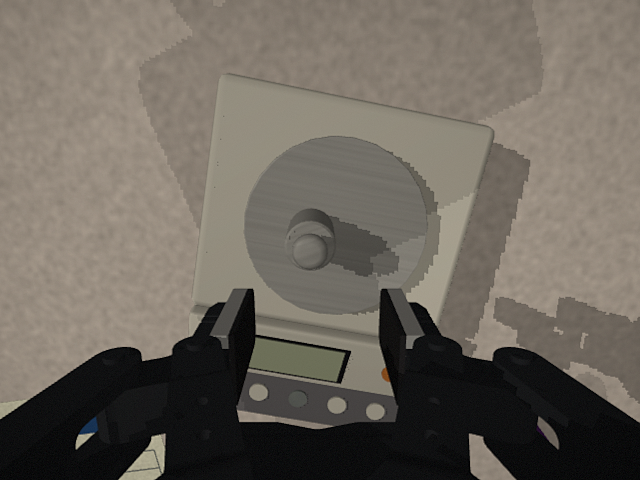

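step_arm(
  deltas=[
    {"translation":[0.12,-0.36,2],"rot":[0,0,0]},
    {"translation":[0.12,-0.36,4.5],"rot":[0,0,0]},
    {"translation":[0.12,-0.36,6.5],"rot":[0,0,0]},
    {"translation":[0.12,-0.36,8],"rot":[0,0,0]},
    {"translation":[0.12,-0.36,8.7],"rot":[0,0,0]},
    {"translation":[0.12,-0.36,9],"rot":[0,0,0]},
    {"translation":[0.12,-0.36,9],"rot":[0,0,0]},
  ],
)

```text
clock: 27.35
eef_pos: [556.2, 273.0, 261.0]
tcp_rot: [-3.141, -0.001, -0.0]
contact_force: [0.5, 0.4, -0.5]
opening: 0.526
```

Run:
```python
from h import *
go(556,273.3,260,0)
f=snap("wrist","w23")
```

```text
clock 27.35 p [556.2 273.  261. ] rot [-3.1413e+00 -6.0000e-04 -1.0000e-04] F [ 0.5  0.4 -0.5] open 0.526
translation [-0.02, -0.03, 0.1] rot [-0.0003, -0.0006, -0.0001]
```

View pics/w23.png

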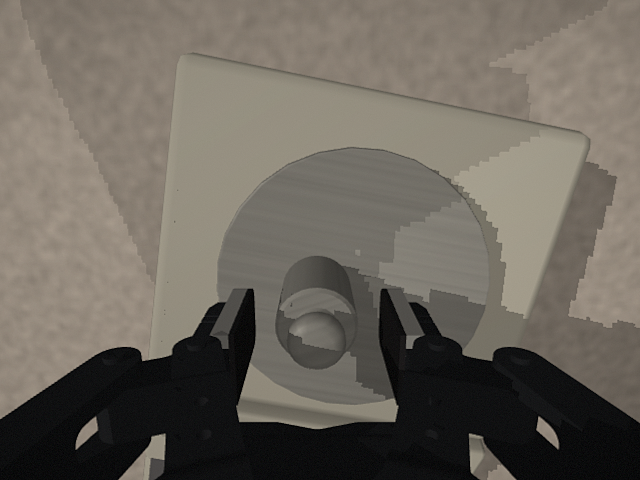

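step_arm(
  deltas=[
    {"translation":[0,0,0],"rot":[0,0,0]},
    {"translation":[0,0,0],"rot":[0,0,0]},
    {"translation":[0,0,0],"rot":[0,0,0]},
    {"translation":[0,0,0],"rot":[0,0,0]},
    {"translation":[0,0,0],"rot":[0,0,0]},
  ],
  grip=255,
  squeeze=45,
)

```text
clock: 28.02
eef_pos: [556.2, 273.1, 261.5]
tcp_rot: [-3.141, -0.001, -0.0]
contact_force: [-1.3, 0.7, 6.3]
opening: 0.306
```

step_arm(
  deltas=[
    {"translation":[0,0,-0.5],"rot":[0,0,0]},
    {"translation":[0,0,-2.5],"rot":[0,0,0]},
    {"translation":[0,0,-4],"rot":[0,0,0]},
    {"translation":[0,0,-5],"rot":[0,0,0]},
    {"translation":[0,0,-5],"rot":[0,0,0]},
  ],
)

```text
clock: 28.65
eef_pos: [556.3, 273.0, 312.0]
tcp_rot: [-3.141, -0.002, -0.0]
contact_force: [0.3, 0.3, -2.4]
opening: 0.303
```

Run:
```python
from h import *
go(441,-68,310,0)
f=snap("wrist","w24",(160,180,480,440),2)
p=[556.2,273,310.7-261+66]
```

```text
clock 28.65 p [556.3 273.  312. ] rot [-3.1407e+00 -1.8000e-03 -2.0000e-04] F [ 0.3  0.3 -2.4] open 0.303
translation [-11.53, 34.1, 0.15] rot [-0.0009, -0.0018, -0.0002]
```

View pics/w24.png

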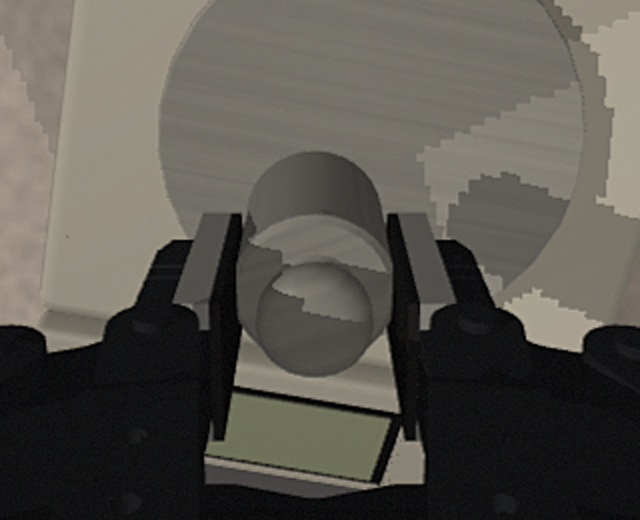

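step_arm(
  deltas=[
    {"translation":[-0.6,1.8,0],"rot":[0,0,0]},
    {"translation":[-2,6,0],"rot":[0,0,0]},
    {"translation":[-4,11,0],"rot":[0,0,0]},
    {"translation":[-6,16.5,0],"rot":[0,0,0]},
    {"translation":[-8,22,0],"rot":[0,0,0]},
    {"translation":[-10,27,0.5],"rot":[0,0,0]},
    {"translation":[-11.4,30.8,2.5],"rot":[0,0,0]},
    {"translation":[-11.5,31.3,5],"rot":[0,0,0]},
  ],
)

```text
clock: 29.7
eef_pos: [439.1, -42.5, 260.3]
tcp_rot: [3.141, 0.0, -0.003]
contact_force: [0.6, 0.3, -1.7]
opening: 0.305
```

step_arm(
  deltas=[
    {"translation":[0,0,0],"rot":[0,0,0]},
    {"translation":[0,0,0],"rot":[0,0,0]},
  ],
)

```text
clock: 29.95
eef_pos: [441.0, -40.1, 261.1]
tcp_rot: [-3.142, 0.0, -0.0]
contact_force: [0.7, 0.5, -2.9]
opening: 0.3
```

Run:
```python
from h import *
f=snap("wrist","w25")
from rig import readout
p=readout.sense()["eef_pos"];b=p[2]-195.3
for z in(50,41.2,37):print("w",proj(f,(p[0],p[1],b+z)),proj(f,(p[0]+2,p[1],b+z)))
print(proj(f,(441.5,-68,21)),proj(f,(441.5,-68,4)))
go(441,-68,200,0)
```

```text
w [318.00814003 348.46035332] [318.01091865 342.568834  ]
w [317.95337251 334.37399236] [317.95576455 328.79492796]
w [317.92956263 328.25002385] [317.93179548 322.80901338]
[371.48566021 253.48985586] [367.7116877  244.33668411]
clock 30.0 p [441.3 -39.9 261.4] rot [ 3.1415e+00 -7.0000e-04  3.0000e-04] F [-0.3  0.4 -1.4] open 0.306
translation [-0.03, 2.81, 6.14] rot [0.0001, -0.0007, 0.0003]
```

View pics/w25.png

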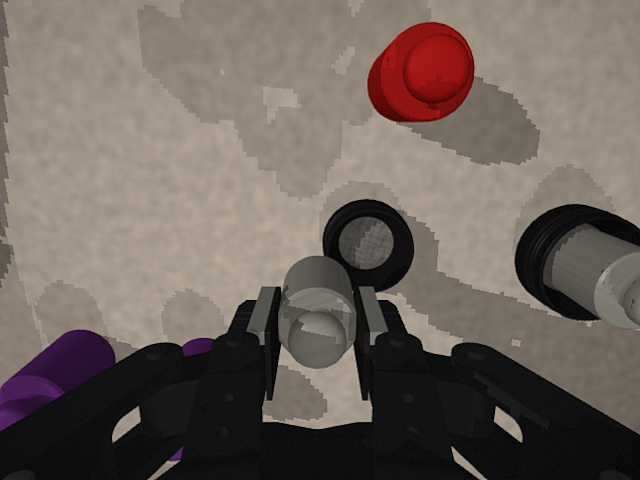

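step_arm(
  deltas=[
    {"translation":[0.08,1.4,0],"rot":[0,0,0]},
    {"translation":[0.08,2.78,0],"rot":[0,0,0]},
    {"translation":[0.08,2.78,1],"rot":[0,0,0]},
    {"translation":[0.08,2.78,2.5],"rot":[0,0,0]},
    {"translation":[0.08,2.78,3.5],"rot":[0,0,0]},
    {"translation":[0.08,2.78,4],"rot":[0,0,0]},
    {"translation":[0.08,2.78,4],"rot":[0,0,0]},
  ],
)

```text
clock: 30.88
eef_pos: [441.7, -67.7, 220.2]
tcp_rot: [-3.141, 0.001, 0.0]
contact_force: [0.1, 0.4, -2.5]
opening: 0.3
```

Run:
```python
from h import *
go(442,-67.8,199.5,0)
f=snap("wrist","w26",(160,180,480,440),2)
```

```text
clock 30.875 p [441.7 -67.7 220.2] rot [-3.1414e+00  1.1000e-03  1.0000e-04] F [ 0.1  0.4 -2.5] open 0.3
translation [0.04, 0.01, 2.07] rot [-0.0002, 0.0011, 0.0001]
```

View pics/w26.png

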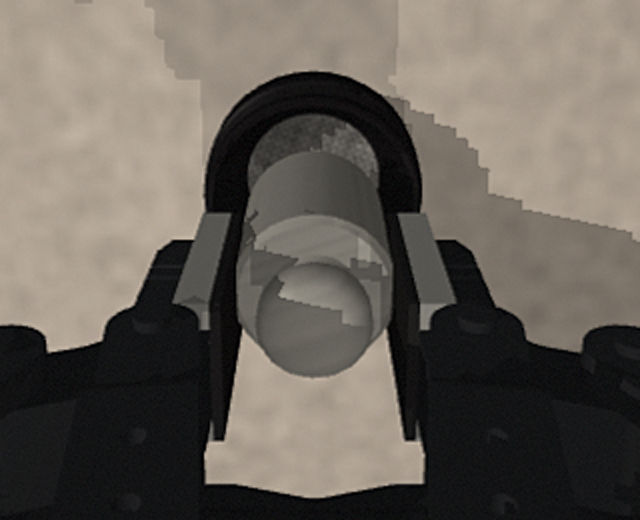

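step_arm(
  deltas=[
    {"translation":[0,0,0.5],"rot":[0,0,0]},
    {"translation":[0,0,1.0],"rot":[0,0,0]},
    {"translation":[0,0,1.4],"rot":[0,0,0]},
    {"translation":[0,0,1.7],"rot":[0,0,0]},
    {"translation":[0,0,1.85],"rot":[0,0,0]},
    {"translation":[0,0,1.95],"rot":[0,0,0]},
    {"translation":[0,0,1.95],"rot":[0,0,0]},
  ],
)

```text
clock: 31.8
eef_pos: [441.8, -67.9, 201.2]
tcp_rot: [-3.142, 0.0, -0.0]
contact_force: [-0.0, 0.4, -1.9]
opening: 0.306
```

step_arm(
  deltas=[
    {"translation":[0,0,0.05],"rot":[0,0,0]},
    {"translation":[0,0,0.1],"rot":[0,0,0]},
    {"translation":[0,0,0.1],"rot":[0,0,0]},
  ],
)

```text
clock: 32.17
eef_pos: [441.8, -67.9, 200.2]
tcp_rot: [-3.142, -0.0, -0.0]
contact_force: [0.5, 0.0, -1.0]
opening: 0.307
```

Run:
```python
from h import *
go(442,-67.8,199.5,0)
f=snap("wrist","w27",(160,180,480,440),2)
```

```text
clock 32.175 p [441.8 -67.9 200.2] rot [-3.1416e+00 -0.0000e+00 -2.0000e-04] F [ 0.5  0.  -1. ] open 0.307
translation [0.02, -0.01, 0.07] rot [-0.0, -0.0, -0.0002]
```

View pics/w27.png

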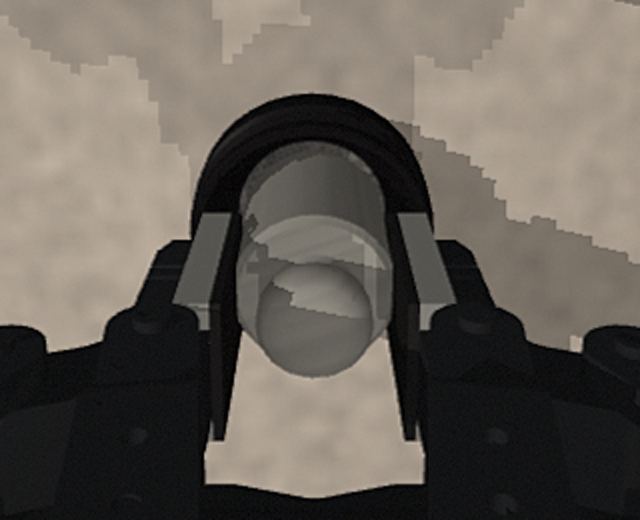

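step_arm(
  deltas=[
    {"translation":[0,0,0.05],"rot":[0,0,0]},
    {"translation":[0,0,0.1],"rot":[0,0,0]},
    {"translation":[0,0,0.1],"rot":[0,0,0]},
  ],
)

```text
clock: 32.6
eef_pos: [441.8, -67.9, 199.5]
tcp_rot: [-3.142, -0.0, -0.0]
contact_force: [-1.1, 0.5, 5.3]
opening: 0.302
```

Contact felt; release and rise.

step_arm(
  deltas=[
    {"translation":[0,0,0],"rot":[0,0,0]},
    {"translation":[0,0,0],"rot":[0,0,0]},
    {"translation":[0,0,0],"rot":[0,0,0]},
    {"translation":[0,0,-0.5],"rot":[0,0,0]},
    {"translation":[0,0,-3],"rot":[0,0,0]},
    {"translation":[0,0,-7],"rot":[0,0,0]},
    {"translation":[0,0,-12],"rot":[0,0,0]},
    {"translation":[0,0,-17],"rot":[0,0,0]},
  ],
  grip=120,
)

```text
clock: 33.6
eef_pos: [441.4, -67.9, 371.1]
tcp_rot: [-3.142, -0.0, -0.0]
contact_force: [1.8, -0.0, -0.7]
opening: 0.531
```

step_arm(
  deltas=[
    {"translation":[-2,0,-2],"rot":[0,0,0]},
    {"translation":[-5,0,-2],"rot":[0,0,0]},
    {"translation":[-8,0,-2],"rot":[0,0,0]},
    {"translation":[-8,0,-2],"rot":[0,0,0]},
  ],
)

```text
clock: 34.1
eef_pos: [360.0, -67.8, 389.4]
tcp_rot: [-3.142, 0.0, -0.001]
contact_force: [0.3, -0.3, 0.1]
opening: 0.531
```

Run:
```python
from h import *
go(400,-68,380,0)
snap("wrist","w28");snap("scene","s28",(80,150,420,420),2.2);snap("top","t28",(240,120,520,300),2.8)
```

```text
clock 34.1 p [360.  -67.8 389.4] rot [-3.1416e+00  3.0000e-04 -6.0000e-04] F [ 0.3 -0.3  0.1] open 0.531
translation [4.0, 0.02, 0.94] rot [-0.0, 0.0003, -0.0006]
```

View pics/w28.png

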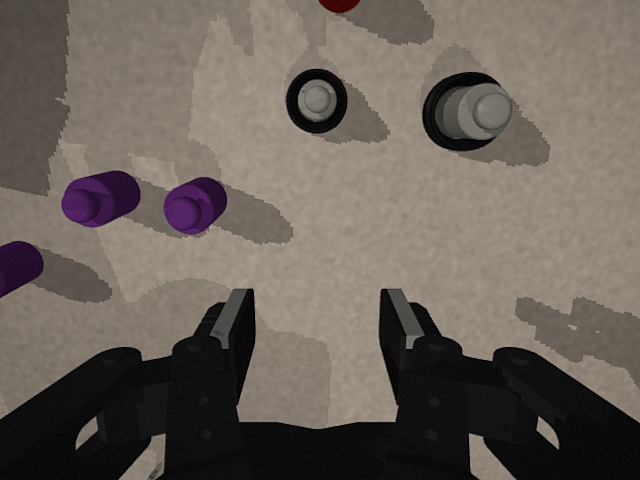

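View pics/s28.png

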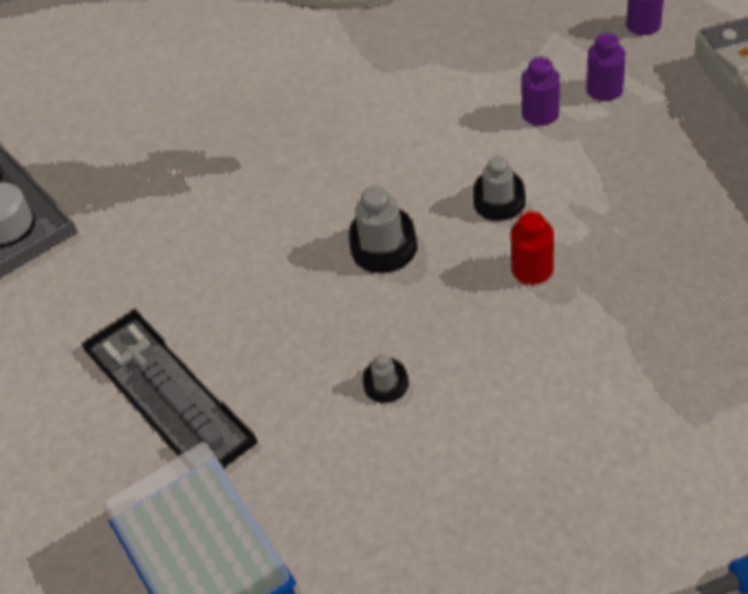

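View pics/t28.png

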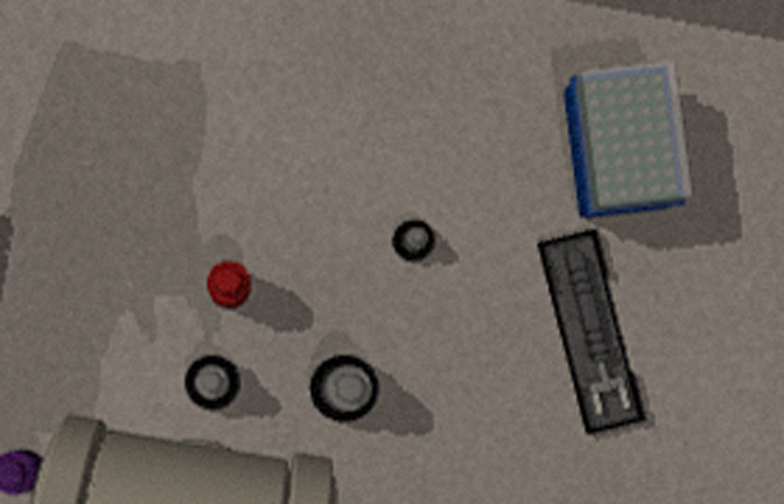

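Run:
```python
from h import *
t=load("t28");s=load("s28")
def full(p,o,sc):return (p[0]/sc+o[0],p[1]/sc+o[1])
for n,a,b,z,c in(("500",(349,386),(375,194),71,(433,-184)),("200",(211,382),(498,164),54,(442,-68)),("50",(415,239),(382,361),37,(563.5,-249.7))):
    p,e=tri(t,full(a,(240,120),2.8),s,full(b,(80,150),2.2));print(n,p.round(1),e.round(1),onz(t,full(a,(240,120),2.8),z).round(1))
    for f,nm,o,sc in((t,"top",(240,120),2.8),):print("  pred knob px",((proj(f,(*c,z))-o)*sc).round(0))
g=t["image"].max(axis=2);m=(g<45).astype(np.uint8)
for cc in cv2.findContours(m,cv2.RETR_EXTERNAL,cv2.CHAIN_APPROX_NONE)[0]:
    if 80<cv2.contourArea(cc)<2000:
        M=cv2.moments(cc);p=(M['m10']/M['m00'],M['m01']/M['m00']);print(onz(t,p,11).round(1))
```

```text
500 [ 433.2 -184.6   71.5] 0.5 [ 433.3 -184.4   71. ]
  pred knob px [348. 386.]
200 [440.3 -68.   49.3] 1.7 [439.8 -68.9  54. ]
  pred knob px [210. 379.]
50 [ 560.2 -249.    28.4] 0.3 [ 559.2 -247.7   37. ]
  pred knob px [417. 234.]
[189.1 495.6  11. ]
[ 172.5 -510.2   11. ]
[ 433.3 -183.8   11. ]
[441.5 -67.8  11. ]
[ 477.7 -401.7   11. ]
[ 562.5 -248.7   11. ]
```

Run:
```python
from rig import ticket
print(ticket.sign_off())
```

```text
the job is handed in; nothing more can be done
None
```

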